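Weigh the bead tins by hand and put them away

TASK

Clear up the closed tins of glass beads left about the bench, some of them knocked over, and lift each one to feel its weight. Every tin clearly heavier than half a kilo goes back to storage, standing lid up on the disc with the inlay of its own shape and size, centred on the inlay and squared up with it; every tin clearly lighter stands lid up with its whole foot on the plywood refill board (a tin within 80 g of half a kilo may go to either place). Leave the other things on the bench where they are.

Things in the scene. Friction and masses are not known exactly. Their poses are not given: they have to be found in the camera images.
- tin_round: closed plain aluminium tin with a black lid at one end: round, 64 mm across, 92 mm from foot to lid top, straight-sided. Origin at its very middle (46 mm above the foot when upright); z runs from foot to lid. Starts upright. Weighs anything from 200 to 800 g, evenly filled; the weight does not show.
- tin_slim: closed plain aluminium tin with a black lid at one end: round, 48 mm across, 100 mm from foot to lid top, straight-sided. Origin at its very middle (50 mm above the foot when upright); z runs from foot to lid. Starts upright. Weighs anything from 200 to 800 g, evenly filled; the weight does not show.
- tin_square: closed plain aluminium tin with a black lid at one end: 54 x 54 mm in plan (its x and y), 100 mm from foot to lid top, straight-sided. Origin at its very middle (50 mm above the foot when upright); z runs from foot to lid. Starts lying on its side. May be absent. Weighs anything from 200 to 800 g, evenly filled; the weight does not show.
- tin_small: closed plain aluminium tin with a black lid at one end: 40 x 40 mm in plan (its x and y), 104 mm from foot to lid top, straight-sided. Origin at its very middle (52 mm above the foot when upright); z runs from foot to lid. Starts lying on its side. May be absent. Weighs anything from 200 to 800 g, evenly filled; the weight does not show.
- tin_oblong: closed plain aluminium tin with a black lid at one end: 60 x 42 mm in plan (its x and y), 100 mm from foot to lid top, straight-sided. Origin at its very middle (50 mm above the foot when upright); z runs from foot to lid. Starts lying on its side, on one of its narrow 42 mm wide long faces. May be absent. Weighs anything from 200 to 800 g, evenly filled; the weight does not show.
- disc_round: fixed round storage disc of light wood, 92 mm across, 10 mm thick, with a flat dark wood inlay in the outline of its own tin (circle 64 mm across). Origin at the centre of its underside; the top is 10 mm higher.
- disc_slim: fixed round storage disc of light wood, 92 mm across, 10 mm thick, with a flat dark wood inlay in the outline of its own tin (circle 48 mm across). Origin at the centre of its underside; the top is 10 mm higher.
- disc_square: fixed round storage disc of light wood, 92 mm across, 10 mm thick, with a flat dark wood inlay in the outline of its own tin (54 x 54 mm along its x and y). Origin at the centre of its underside; the top is 10 mm higher.
- disc_small: fixed round storage disc of light wood, 92 mm across, 10 mm thick, with a flat dark wood inlay in the outline of its own tin (40 x 40 mm along its x and y). Origin at the centre of its underside; the top is 10 mm higher.
- disc_oblong: fixed round storage disc of light wood, 92 mm across, 10 mm thick, with a flat dark wood inlay in the outline of its own tin (60 x 42 mm along its x and y). Origin at the centre of its underside; the top is 10 mm higher.
- refill_board: fixed plain oblong plywood board, 210 mm along its x, 300 mm along its y, 10 mm thick: the refill place. Origin at the centre of its underside, x and y along its edges; the top is 10 mm higher.
- brush: wooden-handled brush, 150 long, lying; a bystander, to be left alone. Origin at its underside.
- spatula: dark-handled spatula, 160 long, lying; a bystander, to be left alone. Origin at its underside.
- wrench: steel wrench, 140 long, lying; a bystander, to be left alone. Origin at its underside.
- pot: white ceramic pot, 76 across, 85 tall; a bystander, to be left alone. Origin at its underside.
- jar: glass jar, 72 across, 85 tall; a bystander, to be left alone. Origin at its underside.
- honing_block: grey honing block, 150 x 50 x 30; a bystander, to be left alone. Origin at its underside.
Mind the look-alikes: they are no part of the job. What is shaped like the tin_small but blue or red is not meant.

How it is judged:
By the outcome, as a careful person would: the job done as asked, in the order asked, and still so for the second after the job is handed in, with the robot touching nothing.
Of tin_square, tin_small, tin_oblong only 2 to 3 are there at a start; the rules pass over those that are not, and their reading is None.
At some moment in a run one of tin_square, tin_small, tin_oblong may be knocked a few centimetres aside while the robot is not near it.
It also fails if it takes over 210 s, if anything falls off the work surface, if the arm or the gripper's body presses on something with over 40 N, if the wrist force passes 120 N, or if a joint passes its speed limit or range.

ROBOT

A 6-joint arm with a two-finger parallel gripper is mounted at the origin on the work surface. World frame = base frame: x ahead of the robot, y to its left, z up, the work surface at z = 0. Lengths are in mm, angles in rad, forces in N, time in s.
With the tool pointing down it reaches from about 275 to 750 mm from the base axis. Payload 10.2 kg.
Tool frame: the origin (TCP) lies midway between the tips of the shut fingers; the grasp point (between the pads) lies 19 mm behind it; z points along the fingers, y is the line along which they close (so a half turn about z gives the same grasp; the last joint's range is limited). The gripper opens to 85 mm and grips with 20 to 120 N. Pads are 22 mm wide; open, the fingers measure 114 mm over their backs; the gripper's body (76 mm by 85 mm) begins 54 mm behind the grasp point. The pads swing forward as they close: fully open they stand 13 mm farther back than shut.
Start: joints at [-1.509, 0.313, 1.498, -0, 1.331, -0.223], TCP at [147.494, -503.862, 209.894] pointing down, gripper open.
Joint ranges: [-2.94, 2.94], [-0.97, 2.17], [0.19, 2.56], [-1.23, 4.37], [0.02, 3.11], [-2.88, 2.88]. Speed limits (rad/s): [2.39, 2.39, 3.01, 3.14, 3.14, 3.14].

INTERFACE

Orientations are given as a unit quaternion [w, x, y, z].
In Python, from rig import ctrl, capture, camera_info gives the robot as it stands.
- The arm moves only by the tool apply_moves, never from a script. Its argument "targets" is a list of rows, each a list of 3 entries, a list of its own where there are three numbers: the finger opening in mm, from 0 to 85.4, then the shift along the world's x, y, z in mm, then the turn, a rotation vector about the world's x, y, z in degrees. In form: [[grip, [dx, dy, dz], [rx, ry, rz]], ...]. A call has 1 to 20 rows; each row is the pose to reach, as a shift and turn from the pose commanded when the call began; what a row does not reach only later rows make up. A row lasts 1/10 s, in which the tool goes at most 50 mm and 8.59 degrees, less where a joint would pass 70% of its speed; a pose out of reach is approached as far as the arm can. A call with a gripper value outside its range is refused whole. The fingers move at their own pace and stop on an object; "squeeze" is the grip in N (left out, the last holds). Time passes only in rows, so rows that repeat a pose let the fingers close. It gives the time, the measured TCP pose, the force, the opening and the grip force at its end, in the units of the state.
- ctrl.sense(): the state, without advancing time (a new reading comes with each control period).
- capture(name): name is "scene" or "side" or "wrist"; returns (picture, depth): 400x640x3 uint8, blue, green, red; 400x640 float32, mm along the optical axis (not along the pixel's ray), 0 where there is no reading.
- camera_info(name): a dict with "vfov" (degrees; the focal length in pixels is half the picture's height over the tangent of half this angle, whatever the lens; pixels are square), "cx", "cy" (the principal point, pixels), "extrinsics" (4x4, takes a point from camera to world coordinates). Camera axes: x right, y down, z forward; pixel columns grow to the right and rows downward; lengths in mm; the calibration is good to about 2 mm. A picture is of the moment at which its call begins: read the wrist's pose just before it. camera_info takes no time and is no camera call; for the wrist camera it gives the pose at the moment of the call.
- ctrl.finish_job(): hands the job in; it is judged then, once.
The state is a dict: "time_s": time; "joints": joint angles; "dq": joint speeds; "tau": joint torques, N m; "eef_pos": TCP position; "ee_rot": TCP orientation; "force": force on the tool from outside, world axes, zero at the start; "wrist_torque": the same for the moment, N m; "grip_width": opening from 0.0 (shut) to 1.0 (fully open); "grip_force": force on a finger pad.
Only numpy, scipy, OpenCV 4.12 (cv2) and the standard library are available. Lean on these libraries where they do the work, as an engineer would, in place of code of your own. Each camera call takes 0.05 s, during which the arm holds its last target. There are 200 camera calls.

## Working session

There is one attempt and no reset: what is moved stays moved. The work goes in short steps, Python scripts to look and compute and a tool call to move; the robot and the scene stay as the last step left them, time stands still between calls to the robot, and variables do not carry over. Pictures are saved under pics/ and viewed, at most 14 in all, crops included, and the job is handed in when it is done.

Besides the shell and the picture viewer there is one more tool, called after "Emit:" by a JSON object that holds its "method" and its "body", one argument or row to a line. apply_moves: Moves the arm, as the interface text tells. Its arguments: {"type":"object","properties":{"targets":{"type":"array","items":{"type":"array"}},"squeeze":{"type":"number"}},"required":["targets"]}

```bash
ls; mkdir -p pics
python3 - <<'E'
from rig import ctrl,capture,camera_info
import cv2,numpy as np
print(ctrl.sense())
for n in("scene","side"):
    p,d=capture(n); cv2.imwrite(f"pics/{n}0.png",p); np.save(f"pics/{n}0.npy",d); print(n,camera_info(n))
E
```

```text
pics
{'time_s': 0.0, 'joints': array([-1.50939669e+00,  3.13456926e-01,  1.49842720e+00,  1.29076717e-05,
        1.33101807e+00, -2.23448318e-01]), 'dq': array([ 0.00053062,  0.00091262,  0.00021311,  0.0004975 ,  0.0023595 ,
       -0.00099656]), 'tau': array([-5.82662706e-04, -4.12268221e+01, -2.59742314e+01, -1.95150064e-04,
        4.13086731e-03, -2.55658210e-05]), 'eef_pos': array([ 147.48057612, -503.56356695,  209.33527626]), 'ee_rot': array([-6.52114570e-04,  9.89874844e-01,  1.41941414e-01,  5.92419027e-05]), 'force': array([ 0.15654459, -0.07416577,  0.5612712 ]), 'wrist_torque': array([ 0.06522828, -0.0157694 , -0.0154042 ]), 'grip_force': 0.0, 'grip_width': 0.9973133972149655}
scene {'vfov': 57.92974786418898, 'cx': 324.37046806652177, 'cy': 200.18035937453172, 'extrinsics': array([[-3.98180083e-01,  7.84369686e-01, -4.75622557e-01,
         1.02057888e+03],
       [ 9.17286664e-01,  3.36992483e-01, -2.12182099e-01,
         3.93897421e+02],
       [-6.14797980e-03, -5.20768915e-01, -8.53675547e-01,
         1.09681692e+03],
       [ 0.00000000e+00,  0.00000000e+00,  0.00000000e+00,
         1.00000000e+00]])}
side {'vfov': 46.328934205717815, 'cx': 316.0295398822977, 'cy': 200.43946010065056, 'extrinsics': array([[ 7.80227261e-01, -4.53399233e-01,  4.30899706e-01,
        -2.63898852e+02],
       [-6.25480740e-01, -5.70378283e-01,  5.32393143e-01,
        -7.05529495e+02],
       [ 4.38919195e-03, -6.84907110e-01, -7.28617173e-01,
         1.22682336e+03],
       [ 0.00000000e+00,  0.00000000e+00,  0.00000000e+00,
         1.00000000e+00]])}
```

View pics/scene0.png

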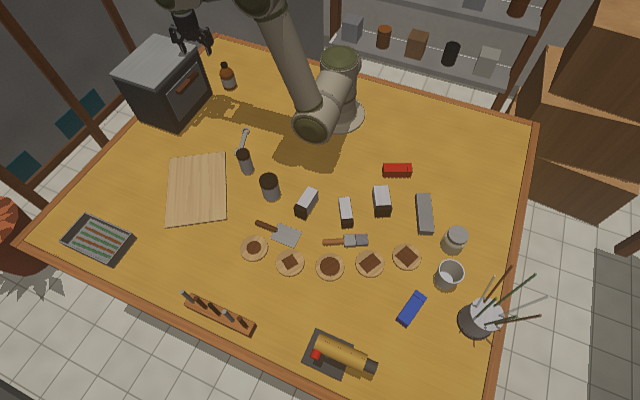

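View pics/side0.png

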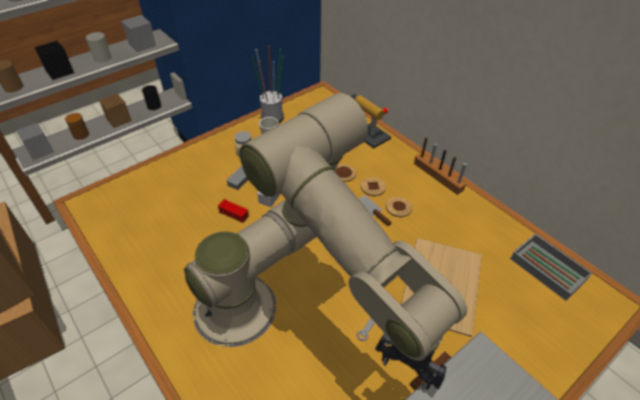

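The scene picture shows the slim tin at (244,160), the round tin at (269,187) and three lying tins at (306,203), (345,212) and (382,200). The discs run from (254,248) to (406,257) and the board is at (197,188). In the side view the arm hides most of this. Next I measure positions.

```bash
cat > h.py <<'E'
import numpy as np,cv2
from rig import ctrl,capture,camera_info
def cloud(p,d,ci):
    h,w=d.shape; f=h/2/np.tan(np.radians(ci["vfov"]/2)); v,u=np.mgrid[:h,:w]
    P=np.stack([(u-ci["cx"])/f*d,(v-ci["cy"])/f*d,d],-1)
    E=ci["extrinsics"]; W=P@E[:3,:3].T+E[:3,3]; W[d==0]=np.nan
    return W
def shot(n,tag):
    ci=camera_info(n); p,d=capture(n); cv2.imwrite(f"pics/{tag}.png",p); W=cloud(p,d,ci); np.savez(f"pics/{tag}.npz",p=p,W=W); return p,W
E
python3 - <<'E'
from h import *
p=cv2.imread("pics/scene0.png"); d=np.load("pics/scene0.npy"); W=cloud(p,d,camera_info("scene"))
for n,(u,v) in dict(slim=(243,153),round=(268,180),A=(306,203),B=(345,212),C=(382,200),d1=(254,248),d2=(290,263),d3=(329,267),d4=(370,263),d5=(406,257),board=(197,188),pot=(450,275),jar=(456,235),hone=(425,213),red=(397,170),blue=(411,308),wr=(243,140),br=(345,240),sp=(285,234),tray=(98,240),case=(160,70),bottle=(227,78)).items(): print(n,W[v,u].round())
z=W[...,2]; m=(z>25)&(z<130)&(W[...,0]>200)&(W[...,0]<750)&(abs(W[...,1])<500)
n,l,s,c=cv2.connectedComponentsWithStats(m.astype(np.uint8))
for i in range(1,n):
    if s[i,4]>60:
        q=W[l==i]; t=q[q[:,2]>np.percentile(q[:,2],90)-8]
        r=cv2.minAreaRect(t[:,:2].astype(np.float32)); print(s[i,:4],np.percentile(q[:,2],95).round(),np.round(r[0]),np.round(r[1]),round(r[2]))
E
```

```text
slim [ 400. -194.  101.]
round [464. -61.  95.]
A [476.  83.  57.]
B [446. 213.  39.]
C [362. 313.  54.]
d1 [675. -13.  14.]
d2 [674. 117.  11.]
d3 [638. 237.  14.]
d4 [574. 351.  13.]
d5 [506. 450.   6.]
board [ 550. -318.   11.]
pot [509. 594.   5.]
jar [410. 567.  82.]
hone [338. 461.  28.]
red [214. 321.  44.]
blue [668. 507.  40.]
wr [ 285. -282.    7.]
br [533. 249.  19.]
sp [585.  53.   2.]
tray [ 853. -504.   11.]
case [ 276. -575.  241.]
bottle [  55. -480.   67.]
[236 148  17  23] 102.0 [ 400. -197.] [46. 47.] 71
[383 164  27  11] 42.0 [217. 313.] [94. 33.] 90
[259 173  21  26] 94.0 [463. -62.] [61. 62.] 23
[373 185  20  30] 57.0 [351. 310.] [103.  54.] 26
[294 186  24  32] 62.0 [461.  76.] [ 42. 100.] 86
[416 193  18  40] 33.0 [333. 459.] [153.  51.] 21
[339 197  15  29] 43.0 [438. 212.] [104.  39.] 29
[397 297  15  27] 42.0 [675. 489.] [21. 78.] 89
```

The matches by height and footprint:

| Tin | x, y | Height |
|---|---|---|
| oblong | (461, 76) | 62 |
| small | (438, 212) | 43 |
| square | (351, 310) | 57 |
| round | (463, -62) | upright |
| slim | (400, -197) | upright |

All of these fit the given sizes. I'll move over the area for a sharper wrist view.

Emit:
{"method": "apply_moves", "body": {
  "targets": [
    [85,[150,300,240],[0,0,0]],
    [85,[150,300,240],[0,0,0]],
    [85,[150,300,240],[0,0,0]],
    [85,[150,300,240],[0,0,0]],
    [85,[353,680,240],[0,0,0]],
    [85,[353,680,240],[0,0,0]],
    [85,[353,680,240],[0,0,0]],
    [85,[353,680,240],[0,0,0]],
    [85,[353,680,240],[0,0,0]],
    [85,[353,680,240],[0,0,0]],
    [85,[353,680,240],[0,0,0]],
    [85,[353,680,240],[0,0,0]],
    [85,[353,680,240],[0,0,0]],
    [85,[353,680,240],[0,0,0]],
    [85,[353,680,240],[0,0,0]],
    [85,[353,680,240],[0,0,0]],
    [85,[353,680,240],[0,0,0]],
    [85,[353,680,240],[0,0,0]],
    [85,[353,680,240],[0,0,0]],
    [85,[353,680,240],[0,0,0]]
  ]
}}

```text
time_s: 2.1
eef_pos: [500.2, 175.2, 450.0]
ee_rot: [0.0, 0.99, 0.141, -0.0]
force: [-0.0, -0.5, -0.1]
grip_width: 0.994
grip_force: 0.0
```

Run:
```python
from h import *
s=ctrl.sense(); print(s["eef_pos"],s["ee_rot"],s["force"],s["joints"],camera_info("wrist"))
p,W=shot("wrist","w1")
```

```text
[500.15722993 175.21813151 449.95231075] [ 6.90200373e-05  9.89960314e-01  1.41345563e-01 -6.35052263e-05] [-0.00759647 -0.50273315 -0.05254839] [ 1.15790107e-01  3.06038275e-01  8.96149557e-01 -1.51480826e-04
  1.93952819e+00  1.40289086e+00] {'vfov': 64.77545084842814, 'cx': 320.02133929667303, 'cy': 198.8282934291406, 'extrinsics': array([[ 2.81191805e-01, -9.13994790e-01, -2.92480244e-01,
         5.75220366e+02],
       [-9.59651420e-01, -2.67993334e-01, -8.51394425e-02,
         1.97514375e+02],
       [-5.65748772e-04,  3.04619595e-01, -9.52473927e-01,
         6.13950955e+02],
       [ 0.00000000e+00,  0.00000000e+00,  0.00000000e+00,
         1.00000000e+00]])}
```

View pics/w1.png

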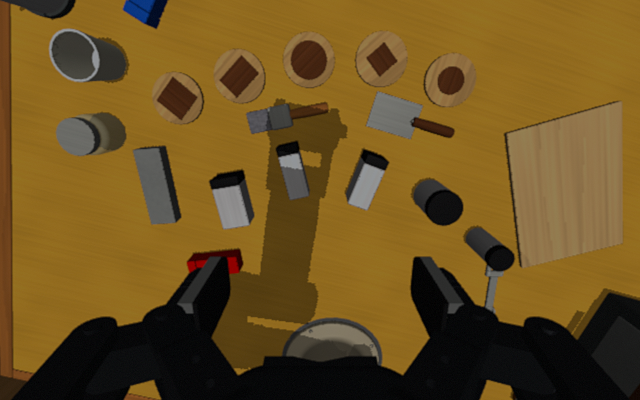

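The wrist picture gives a clear layout:
- **Discs, left to right:** square (177,97), oblong? (239,75), round (309,59), small (381,59) and slim (450,80).
- **Lying tins:** square (232,200), small (292,170) and oblong (367,180). All lids point up in the image, away from the base.
- **Upright tins:** round (440,202) and slim (495,248).

Next I fit them precisely.

```bash
cat >> h.py <<'E'
def plane(uv,ci,z,h=400):
    f=h/2/np.tan(np.radians(ci["vfov"]/2)); uv=np.asarray(uv,float).reshape(-1,2)
    r=np.c_[(uv[:,0]-ci["cx"])/f,(uv[:,1]-ci["cy"])/f,np.ones(len(uv))]@ci["extrinsics"][:3,:3].T
    o=ci["extrinsics"][:3,3]; return (o+r*((z-o[2])/r[:,2])[:,None])[:,:2]
def blob(m,ci,z,seed):
    n,l=cv2.connectedComponents(m.astype(np.uint8)); k=l[seed[1],seed[0]]
    if k==0: return None
    c,_=cv2.findContours((l==k).astype(np.uint8),cv2.RETR_EXTERNAL,cv2.CHAIN_APPROX_NONE)
    q=plane(max(c,key=len),ci,z).astype(np.float32)
    M=cv2.moments(q.reshape(-1,1,2)); r=cv2.minAreaRect(q)
    return np.round([M["m10"]/M["m00"],M["m01"]/M["m00"],*r[0],*r[1],r[2],M["m00"]],1)
E
python3 - <<'E'
from h import *
D=np.load("pics/w1.npz"); p=D["p"]; W=D["W"]; ci=camera_info("wrist")
hsv=cv2.cvtColor(p,cv2.COLOR_BGR2HSV)
for n,(u,v) in dict(square=(177,97),oblong=(239,75),round=(309,59),small=(381,59),slim=(450,80)).items():
    m=hsv[...,2]<130
    x=blob(m,ci,10,(u,v)); 
    m2=(W[...,2]>5)&(W[...,2]<22)
    print(n,hsv[v,u],hsv[v,u+22],W[v,u].round(),x,"disc",blob(m2,ci,10,(u,v)))
z=W[...,2]
for n,(u,v,h) in dict(square=(232,200,54),small=(292,175,40),oblong=(367,180,60),round=(440,205,92),slim=(498,255,100)).items():
    m=abs(z-h)<7; print(n,W[v,u].round(),blob(m,ci,h,(u,v)))
print("board",blob((z>5)&(z<20),ci,10,(570,180)))
E
```

```text
square [ 12 191  64] [ 17 142 133] [504. 448.  12.] [ 499.1  442.4  501.8  439.    82.6   84.3   45.4 3832. ] disc [ 502.2  446.9  502.1  447.    88.6   92.1   16.3 6392.6]
oblong [ 11 196  65] [ 17 141 130] [572. 348.  10.] [ 565.1  341.3  566.6  335.8   69.5   87.    58.3 3474.7] disc [ 570.6  346.5  570.5  346.5   88.5   91.6   16.3 6342.8]
round [ 11 188  65] [ 18 142 129] [632. 235.  10.] [ 627.9  232.8  625.4  227.3   78.5   77.9   16.3 3657.4] disc [ 631.4  234.6  631.2  235.4   90.9   89.9   17.1 6324.9]
small [ 11 187  64] [ 17 142 135] [668. 113.   9.] [ 667.6  112.2  668.   112.1   43.5   42.4   56.3 1658.2] disc [ 668.4  112.4  668.2  112.1   89.1   90.5   16.3 6344.5]
slim [ 11 193  66] [ 17 142 131] [670. -17.  10.] [ 667.4  -26.2  663.9  -31.2   69.2   68.    20.8 2528.2] disc [ 670.4  -17.8  670.2  -17.8   89.1   92.1   16.3 6389.9]
square [355. 305.  54.] [ 349.9  306.9  349.5  307.   100.    55.6   26.  5104.4]
small [429. 210.  40.] [ 436.3  209.6  436.   209.5  103.3   40.1   28.9 3795.4]
oblong [463.  76.  57.] [ 460.5   74.1  460.3   73.8   42.9   99.8   86.6 3907.4]
round [463. -54.  91.] [ 460.5  -64.2  460.6  -64.6   65.1   61.4   62.5 3107.3]
slim [ 405. -189.   99.] [ 400.2 -196.9  400.2 -197.2   50.6   46.1   62.8 1803.3]
board [ 5.45100e+02 -3.24800e+02  5.44500e+02 -3.24300e+02  2.99800e+02
  2.11500e+02  3.27000e+01  6.22343e+04]
```

Run:
```python
from h import *
D=np.load("pics/w1.npz"); p=D["p"]; ci=camera_info("wrist")
hsv=cv2.cvtColor(p,cv2.COLOR_BGR2HSV)
for n,(u,v) in dict(square=(177,97),oblong=(239,75),round=(309,59),small=(381,59),slim=(450,80)).items():
    yy,xx=np.mgrid[:400,:640]
    print(n,blob((hsv[...,2]<98)&(np.hypot(xx-u,yy-v)<30),ci,10,(u,v)))
```

```text
square [ 500.9  448.8  501.   448.7   54.6   53.7   65.4 2743.8]
oblong [ 569.7  347.8  569.9  347.7   42.4   59.9   59.7 2331.2]
round [ 630.7  235.4  630.3  235.2   61.7   61.9   16.3 2994.2]
small [ 667.9  112.3  667.8  112.2   40.1   39.7   57.2 1444.8]
slim [ 669.9  -18.4  669.7  -18.7   46.4   44.7   22.8 1632.6]
```

Emit:
{"method": "apply_moves", "body": {
  "squeeze": 50,
  "targets": [
    [85,[-40,-239,-250],[0,0,0]],
    [85,[-40,-239,-250],[0,0,0]],
    [85,[-40,-239,-250],[0,0,0]],
    [85,[-40,-239,-250],[0,0,0]],
    [85,[-40,-239,-250],[0,0,0]],
    [85,[-40,-239,-250],[0,0,0]],
    [85,[-40,-239,-250],[0,0,0]],
    [85,[-40,-239,-250],[0,0,0]],
    [85,[-40,-239,-250],[0,0,0]],
    [85,[-40,-239,-250],[0,0,0]]
  ]
}}

```text
time_s: 3.15
eef_pos: [461.0, -62.6, 201.3]
ee_rot: [0.001, 0.99, 0.142, 0.001]
force: [1.0, -0.5, 1.1]
grip_width: 0.992
grip_force: 0.0
```

Inlay sizes check out. Now I pick the round tin from above.

Emit:
{"method": "apply_moves", "body": {
  "squeeze": 50,
  "targets": [
    [85,[0,-1,-60],[0,0,0]],
    [85,[0,-1,-110],[0,0,0]],
    [85,[0,-1,-155],[0,0,0]],
    [85,[0,-1,-155],[0,0,0]],
    [85,[0,-1,-155],[0,0,0]],
    [85,[0,-1,-155],[0,0,0]],
    [50,[0,-1,-155],[0,0,0]],
    [50,[0,-1,-155],[0,0,0]],
    [50,[0,-1,-155],[0,0,0]],
    [50,[0,-1,-155],[0,0,0]],
    [50,[0,-1,-155],[0,0,0]],
    [50,[0,-1,-155],[0,0,0]],
    [50,[0,-1,-155],[0,0,0]],
    [50,[0,-1,-130],[0,0,0]],
    [50,[0,-1,-100],[0,0,0]],
    [50,[0,-1,-70],[0,0,0]],
    [50,[0,-1,-70],[0,0,0]],
    [50,[0,-1,-70],[0,0,0]],
    [50,[0,-1,-70],[0,0,0]],
    [50,[0,-1,-70],[0,0,0]]
  ]
}}

```text
time_s: 5.15
eef_pos: [459.9, -63.7, 128.9]
ee_rot: [-0.001, 0.99, 0.142, -0.001]
force: [0.5, -0.3, -2.5]
grip_width: 0.73
grip_force: 57.7
```

Emit:
{"method": "apply_moves", "body": {
  "targets": [
    [50,[0,0,0],[0,0,0]],
    [50,[0,0,0],[0,0,0]]
  ]
}}

```text
time_s: 5.35
eef_pos: [460.3, -63.8, 129.4]
ee_rot: [-0.0, 0.99, 0.142, -0.0]
force: [-0.1, 0.6, -1.8]
grip_width: 0.725
grip_force: 57.7
```

Emit:
{"method": "apply_moves", "body": {
  "targets": [
    [50,[0,0,0],[0,0,0]],
    [50,[0,0,0],[0,0,0]]
  ]
}}

```text
time_s: 5.55
eef_pos: [460.5, -63.9, 129.8]
ee_rot: [-0.0, 0.99, 0.142, -0.0]
force: [-0.2, -1.0, -3.2]
grip_width: 0.731
grip_force: 57.7
```

```bash
cat >> h.py <<'E'
def weigh(n=8):
    f=[]
    for i in range(n): capture("scene"); f.append(ctrl.sense()["force"][2])
    f=np.array(f); print("fz",f.round(1),"mean",f.mean().round(2),"mass g",(-f.mean()/9.81*1000).round(), "time",ctrl.sense()["time_s"])
E
python3 -c "
from h import *
weigh()"
```

```text
fz [-3.  -2.8 -2.6 -2.4 -3.  -2.7 -2.7 -3.2] mean -2.81 mass g 287.0 time 5.95
```

Run:
```python
from h import *
import cv2
D=np.load("pics/w1.npz"); W=D["W"]; 
for u,v in ((511,136),(617,107),(617,240),(525,262)): print(W[v,u].round())
```

```text
[ 611. -167.   11.]
[ 714. -332.    9.]
[ 478. -479.   10.]
[ 377. -319.   10.]
```

The round tin weighs about 290 g, so it goes on the board at (598,-231), well inside the edges.

Emit:
{"method": "apply_moves", "body": {
  "targets": [
    [50,[137.5,-167,0],[0,0,0]],
    [50,[137.5,-167,0],[0,0,0]],
    [50,[137.5,-167,0],[0,0,0]],
    [50,[137.5,-167,0],[0,0,0]],
    [50,[137.5,-167,0],[0,0,0]],
    [50,[137.5,-167,0],[0,0,0]],
    [50,[137.5,-167,0],[0,0,0]],
    [50,[137.5,-167,-40],[0,0,0]],
    [50,[137.5,-167,-65],[0,0,0]],
    [50,[137.5,-167,-74],[0,0,0]],
    [50,[137.5,-167,-74],[0,0,0]],
    [50,[137.5,-167,-74],[0,0,0]],
    [50,[137.5,-167,-74],[0,0,0]],
    [85,[137.5,-167,-74],[0,0,0]],
    [85,[137.5,-167,-74],[0,0,0]],
    [85,[137.5,-167,-74],[0,0,0]],
    [85,[137.5,-167,-74],[0,0,0]],
    [85,[137.5,-167,-40],[0,0,0]],
    [85,[137.5,-167,10],[0,0,0]],
    [85,[137.5,-167,60],[0,0,0]]
  ]
}}

```text
time_s: 7.95
eef_pos: [597.6, -230.7, 191.3]
ee_rot: [-0.0, 0.99, 0.142, -0.0]
force: [1.2, -0.9, 0.8]
grip_width: 0.999
grip_force: 0.0
```

Emit:
{"method": "apply_moves", "body": {
  "targets": [
    [85,[-198,34,0],[0,0,0]],
    [85,[-198,34,0],[0,0,0]],
    [85,[-198,34,0],[0,0,0]],
    [85,[-198,34,0],[0,0,0]],
    [85,[-198,34,0],[0,0,0]],
    [85,[-198,34,0],[0,0,0]],
    [85,[-198,34,-50],[0,0,0]],
    [85,[-198,34,-100],[0,0,0]],
    [85,[-198,34,-138],[0,0,0]],
    [85,[-198,34,-138],[0,0,0]],
    [85,[-198,34,-138],[0,0,0]],
    [35,[-198,34,-138],[0,0,0]],
    [35,[-198,34,-138],[0,0,0]],
    [35,[-198,34,-138],[0,0,0]],
    [35,[-198,34,-138],[0,0,0]],
    [35,[-198,34,-138],[0,0,0]],
    [35,[-198,34,-138],[0,0,0]],
    [35,[-198,34,-110],[0,0,0]],
    [35,[-198,34,-70],[0,0,0]],
    [35,[-198,34,-58],[0,0,0]]
  ]
}}

```text
time_s: 9.95
eef_pos: [401.0, -197.6, 135.3]
ee_rot: [0.002, 0.99, 0.142, 0.002]
force: [0.5, 0.6, -6.5]
grip_width: 0.543
grip_force: 55.9
```

Emit:
{"method": "apply_moves", "body": {
  "targets": [
    [35,[0,0,0],[0,0,0]],
    [35,[0,0,0],[0,0,0]],
    [35,[0,0,0],[0,0,0]]
  ]
}}

```text
time_s: 10.25
eef_pos: [399.3, -196.3, 130.7]
ee_rot: [-0.001, 0.99, 0.142, -0.001]
force: [-0.2, 0.8, -6.2]
grip_width: 0.542
grip_force: 55.9
```

```bash
python3 -c "
from h import *
weigh(8);print(ctrl.sense()['eef_pos'],ctrl.sense()['grip_width'])"
```

```text
fz [-6.8 -6.7 -5.5 -5.6 -5.8 -5.3 -6.6 -6.1] mean -6.06 mass g 618.0 time 10.65
[ 399.95251878 -196.82660522  131.73314882] 0.5431289556357068
```

The slim tin weighs about 620 g, so it goes to its disc.

Emit:
{"method": "apply_moves", "body": {
  "targets": [
    [35,[270,178.5,0],[0,0,0]],
    [35,[270,178.5,0],[0,0,0]],
    [35,[270,178.5,0],[0,0,0]],
    [35,[270,178.5,0],[0,0,0]],
    [35,[270,178.5,0],[0,0,0]],
    [35,[270,178.5,0],[0,0,0]],
    [35,[270,178.5,0],[0,0,0]],
    [35,[270,178.5,0],[0,0,0]],
    [35,[270,178.5,0],[0,0,0]],
    [35,[270,178.5,-30],[0,0,0]],
    [35,[270,178.5,-55],[0,0,0]],
    [35,[270,178.5,-64],[0,0,0]],
    [35,[270,178.5,-69.5],[0,0,0]],
    [35,[270,178.5,-69.5],[0,0,0]],
    [35,[270,178.5,-69.5],[0,0,0]],
    [85,[270,178.5,-69.5],[0,0,0]],
    [85,[270,178.5,-69.5],[0,0,0]],
    [85,[270,178.5,-69.5],[0,0,0]],
    [85,[270,178.5,-69.5],[0,0,0]],
    [85,[270,178.5,-30],[0,0,0]]
  ]
}}

```text
time_s: 12.65
eef_pos: [667.4, -17.9, 97.2]
ee_rot: [-0.002, 0.99, 0.142, -0.005]
force: [0.6, 0.0, 0.1]
grip_width: 0.994
grip_force: 0.0
```

Emit:
{"method": "apply_moves", "body": {
  "targets": [
    [85,[-40,20,50],[0,0,0]],
    [85,[-90,60,100],[0,0,0]],
    [85,[-150,120,150],[0,0,0]],
    [85,[-200,180,200],[0,0,0]],
    [85,[-200,180,200],[0,0,0]],
    [85,[-200,180,200],[0,0,0]],
    [85,[-200,180,200],[0,0,0]],
    [85,[-200,180,200],[0,0,0]],
    [85,[-200,180,200],[0,0,0]]
  ]
}}

```text
time_s: 13.55
eef_pos: [470.0, 161.8, 302.1]
ee_rot: [0.0, 0.99, 0.142, 0.0]
force: [-0.3, -0.2, 0.5]
grip_width: 0.994
grip_force: 0.0
```

Run:
```python
from h import *
print(ctrl.sense()["eef_pos"]); ci=camera_info("wrist"); p,W=shot("wrist","w2"); z=W[...,2]
cand=[]
n,l,s,c=cv2.connectedComponentsWithStats(((z>35)&(z<110)).astype(np.uint8))
for i in range(1,n):
    if s[i,4]>200:
        q=W[l==i]; H=np.percentile(q[:,2],95); 
        mm=((l==i)&(abs(z-H)<6)).astype(np.uint8); cc,_=cv2.findContours(mm,0,1); cc=max(cc,key=len)
        print(s[i,:4],H.round(),[np.round(x,1) for x in cv2.minAreaRect(plane(cc,ci,H).astype(np.float32))])
```

```text
[469.98808132 161.76738722 302.07870928]
[ 0  0 33 46] 77.0 [array([525.7, 540.3]), array([ 8.4, 39. ]), np.float64(89.3)]
[487  16  83  56] 110.0 [array([662.8, -19.6]), array([46.3, 50.3]), np.float64(16.5)]
[ 0 92 40 57] 79.0 [array([404.6, 538.7]), array([10.4, 45.5]), np.float64(89.3)]
[599 128  41  53] 88.0 [array([ 580.6, -203.1]), array([43.6, 10.5]), np.float64(33.5)]
[257 133  46  77] 41.0 [array([435.9, 209.3]), array([102.9,  39.9]), np.float64(29.4)]
[353 145  58  79] 61.0 [array([460.1,  74.2]), array([42.1, 98.9]), np.float64(86.1)]
[167 174  60  75] 55.0 [array([349.5, 306.8]), array([99.2, 54.7]), np.float64(26.2)]
[143 284  38  27] 41.0 [array([190.2, 334.9]), array([41.5, 61. ]), np.float64(23.1)]
```

View pics/w2.png

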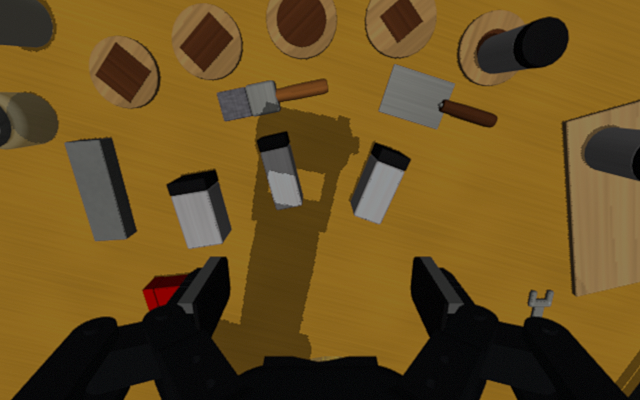

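The slim tin at (540,45) looks a little off its inlay, with a dark crescent showing at (487,48). I'll look straight down on it to check.

Emit:
{"method": "apply_moves", "body": {
  "targets": [
    [85,[120,-202,20],[0,0,0]],
    [85,[120,-202,20],[0,0,0]],
    [85,[120,-202,20],[0,0,0]],
    [85,[120,-202,20],[0,0,0]],
    [85,[120,-202,20],[0,0,0]],
    [85,[120,-202,20],[0,0,0]],
    [85,[120,-202,20],[0,0,0]],
    [85,[120,-202,20],[0,0,0]],
    [85,[120,-202,20],[0,0,0]]
  ]
}}

```text
time_s: 14.5
eef_pos: [589.7, -39.6, 321.9]
ee_rot: [-0.0, 0.99, 0.142, -0.0]
force: [0.1, 0.4, -0.6]
grip_width: 0.994
grip_force: 0.0
```

Run:
```python
from h import *
print(ctrl.sense()["eef_pos"]); ci=camera_info("wrist"); print(ci["extrinsics"][:3,3]); p,W=shot("wrist","w3"); z=W[...,2]
m=(z>104)&(z<118); n,l,s,c=cv2.connectedComponentsWithStats(m.astype(np.uint8)); 
for i in range(1,n):
  if s[i,4]>500: print(s[i],c[i],blob(m,ci,110,tuple(c[i].astype(int))))
f=200/np.tan(np.radians(ci["vfov"]/2)); E=ci["extrinsics"]
q=(np.array([670,-18.3,10])-E[:3,3])@E[:3,:3]; u,v=int(f*q[0]/q[2]+ci["cx"]),int(f*q[1]/q[2]+ci["cy"]); print(u,v)
c=p[max(0,v-75):v+75,u-100:u+100]; cv2.imwrite("pics/w3c.png",cv2.resize(c,None,fx=4,fy=4,interpolation=2)[:600])
```

```text
[589.7112912  -39.60507215 321.91730113]
[664.73113484 -17.1780717  485.87899818]
[ 304   79   41   43 1407] [323.98294243 100.01066098] [ 663.4  -22.   663.4  -22.    45.6   45.8   16.5 1671. ]
322 94
```

View pics/w3c.png

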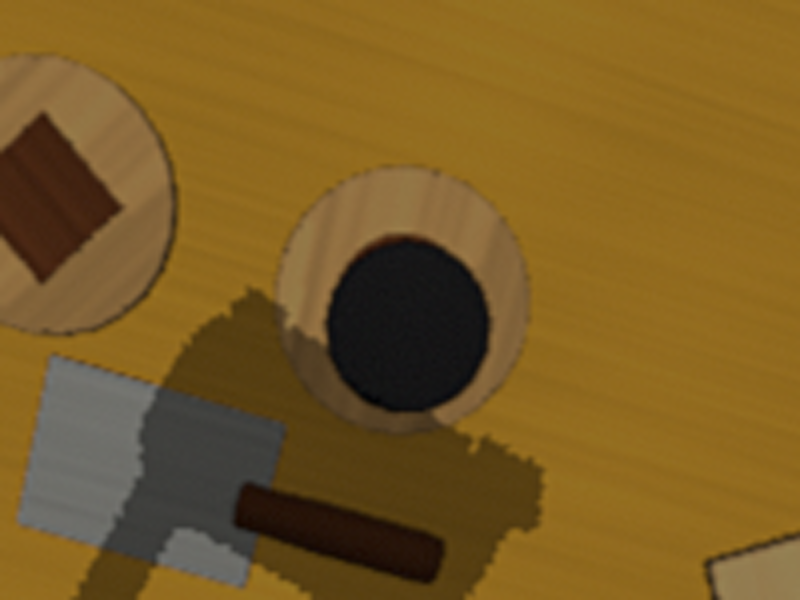

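The tin centre is at (663.4,-22), about 7 mm short of the inlay centre; the arm was likely still lagging at release. I'll regrasp it and nudge it over, letting the arm settle.

Emit:
{"method": "apply_moves", "body": {
  "targets": [
    [85,[73.5,18.5,-60],[0,0,0]],
    [85,[73.5,18.5,-110],[0,0,0]],
    [85,[73.5,18.5,-150],[0,0,0]],
    [85,[73.5,18.5,-150],[0,0,0]],
    [85,[73.5,18.5,-200],[0,0,0]],
    [85,[73.5,18.5,-240],[0,0,0]],
    [85,[73.5,18.5,-260],[0,0,0]],
    [85,[73.5,18.5,-260],[0,0,0]],
    [85,[73.5,18.5,-260],[0,0,0]],
    [35,[73.5,18.5,-260],[0,0,0]],
    [35,[73.5,18.5,-260],[0,0,0]],
    [35,[73.5,18.5,-260],[0,0,0]],
    [35,[73.5,18.5,-260],[0,0,0]],
    [35,[73.5,18.5,-260],[0,0,0]],
    [35,[73.5,18.5,-260],[0,0,0]],
    [35,[73.5,18.5,-250],[0,0,0]],
    [35,[80,22,-250],[0,0,0]],
    [35,[80,22,-250],[0,0,0]],
    [35,[80,22,-250],[0,0,0]],
    [35,[80,22,-250],[0,0,0]]
  ]
}}

```text
time_s: 16.55
eef_pos: [669.7, -18.3, 71.2]
ee_rot: [-0.0, 0.99, 0.142, -0.001]
force: [0.4, -0.9, -7.2]
grip_width: 0.546
grip_force: 52.8
```

Emit:
{"method": "apply_moves", "body": {
  "targets": [
    [35,[0,0,-5],[0,0,0]],
    [35,[0,0,-9],[0,0,0]],
    [35,[0,0,-9.5],[0,0,0]],
    [35,[0,0,-9.5],[0,0,0]],
    [35,[0,0,-9.5],[0,0,0]]
  ]
}}

```text
time_s: 17.05
eef_pos: [670.2, -18.3, 63.6]
ee_rot: [0.0, 0.99, 0.142, 0.001]
force: [-3.9, 1.8, 5.8]
grip_width: 0.543
grip_force: 53.7
```

Emit:
{"method": "apply_moves", "body": {
  "targets": [
    [85,[0,0,0],[0,0,0]],
    [85,[0,0,0],[0,0,0]],
    [85,[0,0,0],[0,0,0]],
    [85,[0,0,0],[0,0,0]],
    [85,[0,0,0],[0,0,0]],
    [85,[0,0,20],[0,0,0]],
    [85,[0,0,60],[0,0,0]],
    [85,[0,0,110],[0,0,0]],
    [85,[-80,-22,200],[0,0,0]],
    [85,[-80,-22,260],[0,0,0]],
    [85,[-80,-22,260],[0,0,0]],
    [85,[-80,-22,260],[0,0,0]],
    [85,[-80,-22,260],[0,0,0]],
    [85,[-80,-22,260],[0,0,0]]
  ]
}}

```text
time_s: 18.45
eef_pos: [590.0, -40.3, 321.9]
ee_rot: [-0.0, 0.99, 0.142, -0.0]
force: [-0.3, 0.4, -0.7]
grip_width: 0.997
grip_force: 0.0
```

```bash
cat >> h.py <<'E'
def tops(tag,lo,hi,H,cam="wrist",box=(250,750,-500,550)):
    ci=camera_info(cam); p,W=shot(cam,tag); z=W[...,2]; m=(z>lo)&(z<hi)&(W[...,0]>box[0])&(W[...,0]<box[1])&(W[...,1]>box[2])&(W[...,1]<box[3])
    n,l,s,c=cv2.connectedComponentsWithStats(m.astype(np.uint8))
    for i in range(1,n):
        if s[i,4]>300:
            cc,_=cv2.findContours((l==i).astype(np.uint8),0,1); q=plane(max(cc,key=len),ci,H).astype(np.float32); print(s[i,:4],np.median(z[l==i]).round(1),[np.round(x,1) for x in cv2.minAreaRect(q)])
E
python3 -c "
from h import *
print(ctrl.sense()['eef_pos']); tops('w4',104,118,110)"
```

```text
[589.99857638 -40.34847807 321.90887599]
[301  72  42  44] 109.8 [array([669.6, -18.1]), array([46.1, 46.5]), np.float64(16.4)]
```

The slim tin is now at (669.6,-18.1), centred. Next are the lying tins: grasp with the tool tilted 40° toward the lid, then pitch it upright by 90°. I'll compute the poses.

```bash
cat >> h.py <<'E'
from scipy.spatial.transform import Rotation as Ro
def toolR(th,tilt,flip=0):
    """tool x azimuth th deg (pointing down), tilted so that tool z tips toward -a by tilt deg (neg: toward +a)"""
    t=np.radians(th); R0=Ro.from_matrix(np.c_[[np.cos(t),np.sin(t),0],[np.sin(t),-np.cos(t),0],[0,0,-1]])
    R=Ro.from_rotvec(np.radians(tilt)*np.array([-np.sin(t),np.cos(t),0]))*R0
    return R*Ro.from_euler('z',flip,degrees=True)
def go(pos,R):
    s=ctrl.sense(); q=s["ee_rot"]; C=Ro.from_quat([q[1],q[2],q[3],q[0]])
    print("shift",np.round(np.array(pos)-s["eef_pos"],1),"rot",np.round(np.degrees((R*C.inv()).as_rotvec()),2))
def pick(c,th,zc,tilt=40,off=15,back=22):
    R=toolR(th,tilt); a=np.array([np.cos(np.radians(th)),np.sin(np.radians(th)),0])
    G=np.array([c[0],c[1],zc])+off*a; return G+back*R.as_matrix()[:,2],R
E
python3 -c "
from h import *
P,R=pick((460.3,74),-3.6,33); print(P,R.as_matrix().round(2)); go(P,R)"
```

```text
[461.15697819  73.9460835   16.14702225] [[ 0.76 -0.06 -0.64]
 [-0.05 -1.    0.04]
 [-0.64  0.   -0.77]]
shift [-128.8  114.2 -304.8] rot [ -4.5   39.84 -19.08]
```

Emit:
{"method": "apply_moves", "body": {
  "squeeze": 80,
  "targets": [
    [85,[-129,114,-180],[-4.5,39.84,-19.08]],
    [85,[-129,114,-180],[-4.5,39.84,-19.08]],
    [85,[-129,114,-180],[-4.5,39.84,-19.08]],
    [85,[-129,114,-180],[-4.5,39.84,-19.08]],
    [85,[-129,114,-180],[-4.5,39.84,-19.08]],
    [85,[-129,114,-180],[-4.5,39.84,-19.08]],
    [85,[-129,114,-180],[-4.5,39.84,-19.08]],
    [85,[-129,114,-180],[-4.5,39.84,-19.08]],
    [85,[-129,114,-180],[-4.5,39.84,-19.08]],
    [85,[-129,114,-180],[-4.5,39.84,-19.08]]
  ]
}}

```text
time_s: 19.5
eef_pos: [461.6, 73.2, 143.5]
ee_rot: [-0.01, 0.94, -0.029, -0.339]
force: [-0.2, 0.5, -0.4]
grip_width: 0.997
grip_force: 0.0
```

```bash
python3 -c "
from h import *
weigh(4)
s=ctrl.sense();print(s['joints'].round(2),s['force'])
P,R=pick((460.3,74),-3.6,33); go(P,R)
p,d=capture('scene');cv2.imwrite('pics/s1.png',p)"
```

```text
fz [-0.1  0.4 -0.5  0.6] mean 0.13 mass g -13.0 time 19.7
[-0.08  0.68  1.27 -0.02  1.88  1.55] [0.15684966 0.52577143 0.62161949]
shift [   0.     0.4 -126.6] rot [ 0.05  0.16 -0.04]
```

View pics/s1.png

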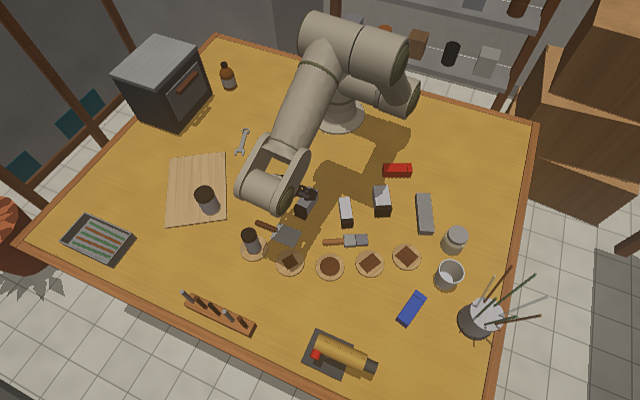

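The scene view shows the gripper above the oblong tin at (306,200), with the wrist over free bench and the slim tin at (250,240) clear. I'll check the wrist's clearance before descending.

```bash
python3 -c "
from h import *
p,W=shot('scene','s2'); v,u=np.mgrid[:400,:640]
q=W[(W[...,2]>120)&(u>230)&(u<320)&(v>150)&(v<225)&(W[...,0]>380)&(W[...,1]>-160)]
for x in range(400,760,30):
    r=q[(q[:,0]>=x)&(q[:,0]<x+30)]
    if len(r): print(x,len(r),'y',r[:,1].min().round(),r[:,1].max().round(),'z',r[:,2].min().round(),r[:,2].max().round())
"
```

```text
460 2 y 117.0 123.0 z 176.0 179.0
490 39 y 1.0 146.0 z 184.0 390.0
520 283 y 27.0 146.0 z 204.0 433.0
550 679 y 25.0 140.0 z 221.0 434.0
580 485 y 7.0 130.0 z 324.0 430.0
610 606 y 6.0 136.0 z 337.0 418.0
640 841 y 2.0 135.0 z 310.0 407.0
670 656 y 2.0 130.0 z 319.0 393.0
```

Emit:
{"method": "apply_moves", "body": {
  "targets": [
    [85,[0,0.5,-40],[0,0,0]],
    [85,[0,0.5,-80],[0,0,0]],
    [85,[0,0.5,-115],[0,0,0]],
    [85,[0,0.5,-126.5],[0,0,0]],
    [85,[0,0.5,-126.5],[0,0,0]],
    [85,[0,0.5,-126.5],[0,0,0]],
    [25,[0,0.5,-126.5],[0,0,0]],
    [25,[0,0.5,-126.5],[0,0,0]],
    [25,[0,0.5,-126.5],[0,0,0]],
    [25,[0,0.5,-126.5],[0,0,0]],
    [25,[0,0.5,-126.5],[0,0,0]],
    [25,[0,0.5,-126.5],[0,0,0]],
    [25,[0,0.5,-126.5],[0,0,0]],
    [25,[0,0.5,-126.5],[0,0,0]]
  ]
}}

```text
time_s: 21.2
eef_pos: [461.6, 74.0, 16.7]
ee_rot: [-0.01, 0.94, -0.029, -0.34]
force: [2.5, -1.3, 5.9]
grip_width: 0.484
grip_force: 81.8
```

Emit:
{"method": "apply_moves", "body": {
  "targets": [
    [25,[0,0,30],[0,0,0]],
    [25,[0,0,70],[0,0,0]],
    [25,[0,0,120],[0,0,0]],
    [25,[0,0,120],[0,0,0]],
    [25,[0,0,120],[0,0,0]],
    [25,[0,0,120],[0,0,0]],
    [25,[0,0,120],[0,0,0]],
    [25,[0,0,120],[0,0,0]]
  ]
}}

```text
time_s: 22.0
eef_pos: [460.6, 74.2, 134.9]
ee_rot: [-0.01, 0.939, -0.029, -0.342]
force: [-0.7, 1.0, -4.2]
grip_width: 0.484
grip_force: 82.3
```

```bash
python3 -c "
from h import *
weigh(8);s=ctrl.sense();print(s['eef_pos'],s['grip_width'],s['joints'].round(2))"
```

```text
fz [-4.8 -3.6 -3.9 -3.3 -4.5 -4.  -3.8 -4.4] mean -4.03 mass g 411.0 time 22.4
[460.99434617  74.13440468 135.85891345] 0.48227652172130187 [-0.08  0.69  1.28 -0.01  1.87  1.55]
```

The oblong tin weighs about 410 g, so it goes to the board. I'll stand it up at (473,-323).

```bash
python3 -c "
from h import *
go((484.3,-330.6,62.5),toolR(-34,-50))
go((484.3,-330.6,62.5),toolR(-34,0))"
```

```text
shift [  23.3 -404.7  -73.4] rot [-29.19 -85.95 -23.84]
shift [  23.3 -404.7  -73.4] rot [-12.95 -38.22 -29.17]
```

Emit:
{"method": "apply_moves", "body": {
  "targets": [
    [25,[0,-20,40],[0,0,0]],
    [25,[0,-60,80],[-13,-38.2,-29.2]],
    [25,[0,-110,80],[-13,-38.2,-29.2]],
    [25,[5,-160,80],[-13,-38.2,-29.2]],
    [25,[5,-200,80],[-13,-38.2,-29.2]],
    [25,[5,-240,80],[-13,-38.2,-29.2]],
    [25,[10,-280,80],[-29.2,-86,-23.8]],
    [25,[15,-320,80],[-29.2,-86,-23.8]],
    [25,[20,-360,80],[-29.2,-86,-23.8]],
    [25,[23.3,-405,80],[-29.2,-86,-23.8]],
    [25,[23.3,-405,80],[-29.2,-86,-23.8]],
    [25,[23.3,-405,80],[-29.2,-86,-23.8]],
    [25,[23.3,-405,80],[-29.2,-86,-23.8]],
    [25,[23.3,-405,80],[-29.2,-86,-23.8]],
    [25,[23.3,-405,80],[-29.2,-86,-23.8]],
    [25,[23.3,-405,80],[-29.2,-86,-23.8]],
    [25,[23.3,-405,40],[-29.2,-86,-23.8]],
    [25,[23.3,-405,40],[-29.2,-86,-23.8]]
  ]
}}

```text
time_s: 24.2
eef_pos: [485.2, -331.1, 176.4]
ee_rot: [0.124, 0.867, -0.264, 0.405]
force: [-0.3, 0.2, -4.9]
grip_width: 0.479
grip_force: 83.7
```

```bash
python3 -c "
from h import *
go((484.3,-330.6,62.5),toolR(-34,-50))
print(ctrl.sense()['joints'].round(2), ctrl.sense()['grip_width'])
tops('w5',20,300,61)
p,d=capture('scene');cv2.imwrite('pics/s3.png',p[80:260,120:360]); cv2.imwrite('pics/s3.png',cv2.resize(p[100:260,130:340],None,fx=3,fy=3))"
```

```text
shift [  -0.9    0.5 -113.9] rot [ 0.11  0.09 -0.12]
[-0.92  0.17  2.09  1.41  0.25 -0.05] 0.4794692893068193
[ 43 170 556 230] 227.9 [array([ 511.8, -348.7]), array([416.6, 216. ]), np.float64(56.2)]
```

View pics/s3.png

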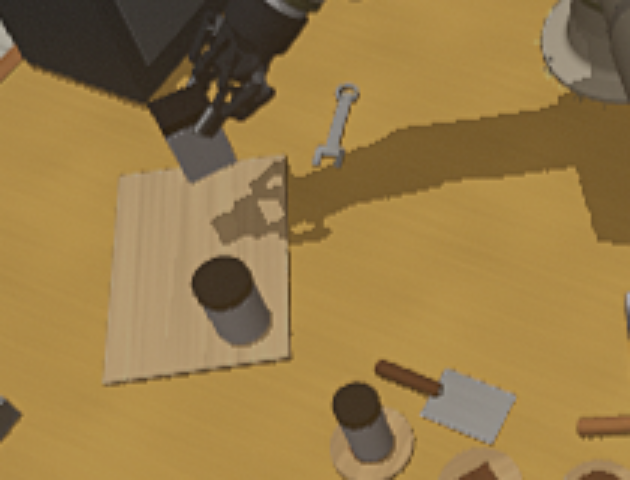

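The tin hangs upright, lid up, over the near part of the board. Now I lower it.

Emit:
{"method": "apply_moves", "body": {
  "targets": [
    [25,[-1,0.5,-40],[0,0,0]],
    [25,[-1,0.5,-80],[0,0,0]],
    [25,[-1,0.5,-105],[0,0,0]],
    [25,[-1,0.5,-111],[0,0,0]],
    [25,[-1,0.5,-113],[0,0,0]],
    [25,[-1,0.5,-113],[0,0,0]],
    [25,[-1,0.5,-113],[0,0,0]]
  ]
}}

```text
time_s: 25.0
eef_pos: [484.5, -330.6, 63.8]
ee_rot: [0.123, 0.866, -0.264, 0.405]
force: [-0.3, -0.7, -4.2]
grip_width: 0.479
grip_force: 83.3
```

Emit:
{"method": "apply_moves", "body": {
  "targets": [
    [25,[0,0,-1.5],[0,0,0]],
    [25,[0,0,-1.5],[0,0,0]],
    [25,[0,0,-1.5],[0,0,0]]
  ]
}}

```text
time_s: 25.3
eef_pos: [483.6, -330.4, 62.0]
ee_rot: [0.124, 0.866, -0.264, 0.405]
force: [0.1, -0.3, -3.4]
grip_width: 0.478
grip_force: 83.4
```

Emit:
{"method": "apply_moves", "body": {
  "targets": [
    [25,[0,0,-1.5],[0,0,0]],
    [25,[0,0,-1.5],[0,0,0]],
    [25,[0,0,-1.5],[0,0,0]]
  ]
}}

```text
time_s: 25.6
eef_pos: [484.2, -330.7, 62.0]
ee_rot: [0.124, 0.866, -0.264, 0.407]
force: [-6.8, 6.7, 12.8]
grip_width: 0.482
grip_force: 85.3
```

Emit:
{"method": "apply_moves", "body": {
  "targets": [
    [85,[0,0,1],[0,0,0]],
    [85,[0,0,1],[0,0,0]],
    [85,[0,0,1],[0,0,0]],
    [85,[0,0,1],[0,0,0]],
    [85,[0,0,1],[0,0,0]],
    [85,[-19,13,20],[0,0,0]],
    [85,[-40,27,42],[0,0,0]],
    [85,[-64,43,65],[0,0,0]],
    [85,[-90,61,110],[0,0,0]],
    [85,[-90,61,160],[0,0,0]],
    [85,[-90,61,200],[0,0,0]]
  ]
}}

```text
time_s: 26.7
eef_pos: [408.5, -272.7, 187.0]
ee_rot: [0.116, 0.866, -0.26, 0.411]
force: [0.4, 0.4, 0.5]
grip_width: 0.995
grip_force: 0.0
```

```bash
python3 -c "
from h import *
tops('s4',85,125,108,'scene',(380,720,-450,100))
go((350,100,350),toolR(16.3,0))
W=np.load('pics/s4.npz')['W'];z=W[...,2]
m=(z>25)&(z<75)&(W[...,0]>250)&(W[...,0]<720)&(W[...,1]>0)&(W[...,1]<400);n,l,s,c=cv2.connectedComponentsWithStats(m.astype(np.uint8))
for i in range(1,n):
  if s[i,4]>80: q=W[l==i]; H=np.percentile(q[:,2],90);print(H,cv2.minAreaRect(q[q[:,2]>H-7][:,:2].astype(np.float32)))
"
```

```text
[194 185  21  19] 101.1 [array([ 603.2, -221. ]), array([73.1, 61.9]), np.float64(61.7)]
shift [-59.1 373.3 160. ] rot [ 6.93 51.81 46.28]
55.763217072259 ((350.4931335449219, 309.3436279296875), (101.62228393554688, 54.53069305419922), 26.62019920349121)
41.852960644594944 ((438.99908447265625, 211.80722045898438), (103.83432006835938, 39.479827880859375), 29.04596710205078)
```

```bash
python3 -c "
from h import *
go((420,0,330),toolR(0,0))
P,R=pick((436,209.5),29,28); print(P); go(P+[0,0,150],R)"
```

```text
shift [ 10.9 273.3 140. ] rot [13.98 49.49 31.11]
[436.75101197 209.91629273  11.14702225]
shift [ 27.6 483.2 -28.8] rot [ 2.74 94.49 48.56]
```

Emit:
{"method": "apply_moves", "body": {
  "targets": [
    [85,[11,40,100],[14,49.5,31]],
    [85,[11,80,140],[14,49.5,31]],
    [85,[11,120,140],[14,49.5,31]],
    [85,[11,160,140],[14,49.5,31]],
    [85,[11,200,140],[14,49.5,31]],
    [85,[11,240,140],[14,49.5,31]],
    [85,[11,273,140],[14,49.5,31]],
    [85,[20,320,120],[2.74,94.49,48.56]],
    [85,[27.6,370,100],[2.74,94.49,48.56]],
    [85,[27.6,420,70],[2.74,94.49,48.56]],
    [85,[27.6,483,40],[2.74,94.49,48.56]],
    [85,[27.6,483,20],[2.74,94.49,48.56]],
    [85,[27.6,483,-30],[2.74,94.49,48.56]],
    [85,[27.6,483,-30],[2.74,94.49,48.56]],
    [85,[27.6,483,-30],[2.74,94.49,48.56]],
    [85,[27.6,483,-30],[2.74,94.49,48.56]],
    [85,[27.6,483,-30],[2.74,94.49,48.56]],
    [85,[27.6,483,-30],[2.74,94.49,48.56]]
  ]
}}

```text
time_s: 28.55
eef_pos: [436.9, 210.0, 157.5]
ee_rot: [0.085, 0.91, 0.234, -0.331]
force: [-0.4, -0.2, 0.4]
grip_width: 1.001
grip_force: 0.0
```

```bash
python3 -c "
from h import *
weigh(3)
print(ctrl.sense()['joints'].round(2))
P,R=pick((436,209.5),29,28); go(P,R)
tops('w6',30,50,40)
p,d=capture('scene');cv2.imwrite('pics/s5.png',cv2.resize(p[100:300,140:440],None,fx=2.5,fy=2.5))"
```

```text
fz [0.4 0.  0.3] mean 0.28 mass g -28.0 time 28.7
[ 0.29  0.71  1.18 -0.15  1.93  1.35]
shift [-1.000e-01  1.000e-01 -1.464e+02] rot [-0.04  0.01  0.11]
[288  30  62 117] 39.2 [array([438.9, 212.2]), array([106.5,  39.5]), np.float64(29.0)]
[103  70 113 104] 40.3 [array([346.7, 308.7]), array([117.7,  64.9]), np.float64(25.9)]
```

View pics/s5.png

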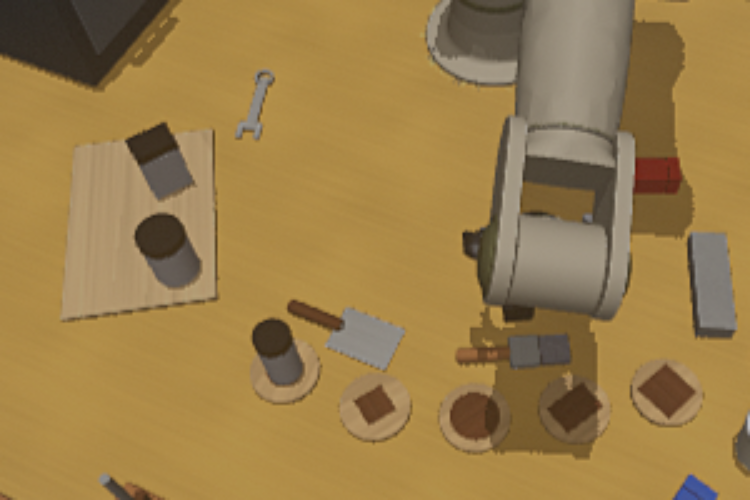

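The oblong and round tins stand well on the board at (160,160) and (165,250), and the slim tin stands on its disc. Now I descend on the small tin.

Emit:
{"method": "apply_moves", "body": {
  "targets": [
    [85,[0.5,0.5,-45],[0,0,0]],
    [85,[0.5,0.5,-90],[0,0,0]],
    [85,[0.5,0.5,-125],[0,0,0]],
    [85,[0.5,0.5,-142],[0,0,0]],
    [85,[0.5,0.5,-146],[0,0,0]],
    [85,[0.5,0.5,-146],[0,0,0]],
    [85,[0.5,0.5,-146],[0,0,0]],
    [25,[0.5,0.5,-146],[0,0,0]],
    [25,[0.5,0.5,-146],[0,0,0]],
    [25,[0.5,0.5,-146],[0,0,0]],
    [25,[0.5,0.5,-146],[0,0,0]],
    [25,[0.5,0.5,-146],[0,0,0]],
    [25,[0.5,0.5,-146],[0,0,0]],
    [25,[0.5,0.5,-146],[0,0,0]],
    [25,[0.5,0.5,-146],[0,0,0]],
    [25,[0.5,0.5,-146],[0,0,0]]
  ]
}}

```text
time_s: 30.4
eef_pos: [437.8, 210.8, 11.0]
ee_rot: [0.085, 0.91, 0.235, -0.332]
force: [2.8, 1.4, 5.4]
grip_width: 0.447
grip_force: 81.8
```

Emit:
{"method": "apply_moves", "body": {
  "targets": [
    [25,[0,0,30],[0,0,0]],
    [25,[0,0,70],[0,0,0]],
    [25,[0,0,120],[0,0,0]],
    [25,[0,0,150],[0,0,0]],
    [25,[0,0,150],[0,0,0]],
    [25,[0,0,150],[0,0,0]],
    [25,[0,0,150],[0,0,0]],
    [25,[0,0,150],[0,0,0]]
  ]
}}

```text
time_s: 31.2
eef_pos: [436.7, 210.4, 158.7]
ee_rot: [0.085, 0.909, 0.235, -0.334]
force: [-0.6, -0.5, -4.8]
grip_width: 0.444
grip_force: 81.8
```

```bash
python3 -c "
from h import *
weigh(8);s=ctrl.sense();print(s['eef_pos'],s['grip_width'],s['joints'].round(2))"
```

```text
fz [-4.4 -3.9 -4.2 -4.5 -3.6 -3.8 -3.2 -4.6] mean -4.01 mass g 409.0 time 31.6
[437.20335593 210.55615568 160.23043657] 0.4453995057853758 [ 0.29  0.71  1.17 -0.15  1.94  1.35]
```

The small tin weighs about 410 g, so it also goes to the board. The far slot would clash with the tilted gripper, so I'll stand the tin on free bench at (480,20) first and regrasp it from above.

```bash
python3 -c "
from h import *
go((488.8,20.4,54),toolR(2,-50))
go((488.8,20.4,54),toolR(10,0))"
```

```text
shift [  51.6 -190.2 -106.2] rot [ 24.19 -87.55 -21.14]
shift [  51.6 -190.2 -106.2] rot [ 13.4  -38.03 -18.17]
```

Emit:
{"method": "apply_moves", "body": {
  "targets": [
    [25,[10,-30,40],[0,0,0]],
    [25,[20,-70,60],[13.4,-38,-18.2]],
    [25,[30,-110,60],[13.4,-38,-18.2]],
    [25,[40,-150,60],[13.4,-38,-18.2]],
    [25,[51.5,-190,60],[13.4,-38,-18.2]],
    [25,[51.5,-190,60],[13.4,-38,-18.2]],
    [25,[51.5,-190,60],[24.2,-87.5,-21.1]],
    [25,[51.5,-190,60],[24.2,-87.5,-21.1]],
    [25,[51.5,-190,60],[24.2,-87.5,-21.1]],
    [25,[51.5,-190,20],[24.2,-87.5,-21.1]],
    [25,[51.5,-190,0],[24.2,-87.5,-21.1]],
    [25,[51.5,-190,-40],[24.2,-87.5,-21.1]],
    [25,[51.5,-190,-60],[24.2,-87.5,-21.1]],
    [25,[51.5,-190,-60],[24.2,-87.5,-21.1]],
    [25,[51.5,-190,-60],[24.2,-87.5,-21.1]],
    [25,[51.5,-190,-60],[24.2,-87.5,-21.1]]
  ]
}}

```text
time_s: 33.2
eef_pos: [500.8, 48.5, 130.0]
ee_rot: [-0.056, 0.912, 0.047, 0.404]
force: [0.8, -0.5, -4.1]
grip_width: 0.447
grip_force: 82.3
```

```bash
python3 -c "
from h import *
go((488.8,20.4,54),toolR(2,-50))
print(ctrl.sense()['joints'].round(2))"
```

```text
shift [-12.  -28.1 -76. ] rot [-3.47 -2.27 -5.61]
[-0.37  0.09  2.32  1.65  0.41 -0.39]
```

Emit:
{"method": "apply_moves", "body": {
  "targets": [
    [25,[-12,-28,0],[-3.5,-2.3,-5.6]],
    [25,[-12,-28,0],[-3.5,-2.3,-5.6]],
    [25,[-12,-28,0],[-3.5,-2.3,-5.6]],
    [25,[-12,-28,-20],[-3.5,-2.3,-5.6]],
    [25,[-12,-28,-50],[-3.5,-2.3,-5.6]],
    [25,[-12,-28,-70],[-3.5,-2.3,-5.6]],
    [25,[-12,-28,-75],[-3.5,-2.3,-5.6]],
    [25,[-12,-28,-75],[-3.5,-2.3,-5.6]],
    [25,[-12,-28,-75],[-3.5,-2.3,-5.6]]
  ]
}}

```text
time_s: 34.1
eef_pos: [489.8, 20.6, 55.9]
ee_rot: [-0.008, 0.906, 0.016, 0.423]
force: [0.8, -0.1, -3.2]
grip_width: 0.447
grip_force: 82.7
```

```bash
python3 -c "
from h import *
go((488.8,20.4,54),toolR(2,-50))
print(ctrl.sense()['joints'].round(2),ctrl.sense()['force'])"
```

```text
shift [-1.  -0.2 -1.9] rot [-0.03  0.02 -0.07]
[-0.39  0.33  2.43  2.49  0.54 -1.27] [ 0.83829706 -0.09152558 -3.24357325]
```

Emit:
{"method": "apply_moves", "body": {
  "targets": [
    [25,[0,0,-2],[0,0,0]],
    [25,[0,0,-2],[0,0,0]],
    [25,[0,0,-3],[0,0,0]],
    [25,[0,0,-3],[0,0,0]]
  ]
}}

```text
time_s: 34.5
eef_pos: [491.0, 20.7, 56.2]
ee_rot: [-0.008, 0.904, 0.016, 0.427]
force: [-26.8, -1.0, 41.8]
grip_width: 0.445
grip_force: 88.3
```

Emit:
{"method": "apply_moves", "body": {
  "targets": [
    [25,[0,0,2.5],[0,0,0]],
    [25,[0,0,2.5],[0,0,0]],
    [85,[0,0,2.5],[0,0,0]],
    [85,[0,0,2.5],[0,0,0]],
    [85,[0,0,2.5],[0,0,0]],
    [85,[0,0,2.5],[0,0,0]],
    [85,[0,0,2.5],[0,0,0]],
    [85,[-23,0,20],[0,0,0]],
    [85,[-46,0,40],[0,0,0]],
    [85,[-80,0,65],[0,0,0]],
    [85,[-80,0,110],[0,0,0]],
    [85,[-80,0,160],[0,0,0]],
    [85,[-80,0,200],[0,0,0]],
    [85,[-80,0,230],[0,0,0]]
  ]
}}

```text
time_s: 35.9
eef_pos: [422.9, 30.9, 191.6]
ee_rot: [-0.021, 0.904, 0.023, 0.426]
force: [0.8, -0.6, 0.1]
grip_width: 0.995
grip_force: 0.0
```

```bash
python3 -c "
from h import *
print(ctrl.sense()['eef_pos'],ctrl.sense()['joints'].round(2))
go((430,10,300),toolR(16.3,0))"
```

```text
[422.86770072  30.88803005 191.62413396] [-0.51 -0.31  2.47  1.18  0.48  0.06]
shift [  7.1 -20.9 108.4] rot [-9.62 49.73 12.46]
```

Emit:
{"method": "apply_moves", "body": {
  "targets": [
    [85,[-10,-15,60],[-9.6,49.7,12.5]],
    [85,[-10,-15,110],[-9.6,49.7,12.5]],
    [85,[-10,-15,150],[-9.6,49.7,12.5]],
    [85,[-10,-15,150],[-9.6,49.7,12.5]],
    [85,[-10,-15,150],[-9.6,49.7,12.5]],
    [85,[-10,-15,150],[-9.6,49.7,12.5]],
    [85,[-10,-15,150],[-9.6,49.7,12.5]],
    [85,[-10,-15,150],[-9.6,49.7,12.5]],
    [85,[-10,-15,150],[-9.6,49.7,12.5]]
  ]
}}

```text
time_s: 36.8
eef_pos: [414.3, 16.4, 340.0]
ee_rot: [-0.001, 0.99, 0.143, -0.001]
force: [0.9, -0.1, -0.2]
grip_width: 0.994
grip_force: 0.0
```

```bash
python3 -c "
from h import *
print(ctrl.sense()['eef_pos'],ctrl.sense()['ee_rot'])
tops('w7',90,115,104)"
```

```text
[414.32421089  16.35739041 340.02768331] [-0.00120253  0.9897177   0.14302367 -0.00128525]
[531  47  61  57] 101.4 [array([ 593.4, -225.6]), array([61.7, 69.8]), np.float64(16.5)]
[314  90  39  40] 103.8 [array([480.1,  20.5]), array([39.7, 39.6]), np.float64(2.0)]
[547 164  65  53] 109.2 [array([ 475. , -319.1]), array([55.1, 67.4]), np.float64(56.2)]
```

View pics/w7.png

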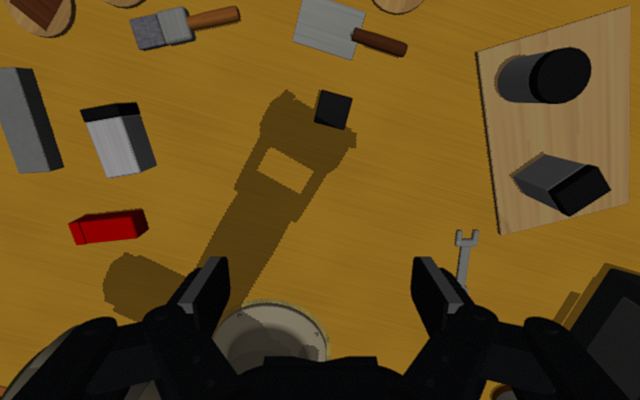

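The small tin stands upright at (333,108), world (480,20.5), turned 2°. I'll regrasp it from above.

```bash
python3 -c "
from h import *
capture('scene');go((480.1,20.5,60),toolR(2,0))"
```

```text
shift [  66.8    4.3 -280.6] rot [ -0.14   0.11 -14.36]
```

Emit:
{"method": "apply_moves", "body": {
  "squeeze": 60,
  "targets": [
    [85,[66,4,-50],[0,0,-14.4]],
    [85,[66,4,-100],[0,0,-14.4]],
    [85,[66,4,-150],[0,0,-14.4]],
    [85,[66,4,-170],[0,0,-14.4]],
    [85,[66,4,-170],[0,0,-14.4]],
    [85,[66,4,-220],[0,0,-14.4]],
    [85,[66,4,-260],[0,0,-14.4]],
    [85,[66,4,-280],[0,0,-14.4]],
    [85,[66,4,-280],[0,0,-14.4]],
    [85,[66,4,-280],[0,0,-14.4]],
    [25,[66,4,-280],[0,0,-14.4]],
    [25,[66,4,-280],[0,0,-14.4]],
    [25,[66,4,-280],[0,0,-14.4]],
    [25,[66,4,-280],[0,0,-14.4]],
    [25,[66,4,-280],[0,0,-14.4]],
    [25,[66,4,-280],[0,0,-14.4]],
    [25,[66,4,-280],[0,0,-14.4]],
    [25,[66,4,-250],[0,0,-14.4]],
    [25,[66,4,-200],[0,0,-14.4]],
    [25,[66,4,-140],[0,0,-14.4]]
  ]
}}

```text
time_s: 38.9
eef_pos: [478.5, 20.2, 192.3]
ee_rot: [-0.001, 1.0, 0.017, -0.0]
force: [1.2, 0.2, -5.5]
grip_width: 0.453
grip_force: 63.0
```

Emit:
{"method": "apply_moves", "body": {
  "targets": [
    [25,[0,0,0],[0,0,0]],
    [25,[0,0,0],[0,0,0]],
    [25,[0,0,0],[0,0,0]]
  ]
}}

```text
time_s: 39.2
eef_pos: [478.3, 20.1, 189.3]
ee_rot: [-0.001, 1.0, 0.017, -0.001]
force: [0.0, 0.3, -5.0]
grip_width: 0.455
grip_force: 63.1
```

```bash
python3 -c "
from h import *
weigh(10);s=ctrl.sense();print(s['eef_pos'],s['grip_width'])"
```

```text
fz [-4.4 -4.  -3.8 -4.2 -4.3 -4.3 -3.  -3.8 -4.2 -4.7] mean -4.05 mass g 413.0 time 39.7
[479.32924741  19.94126806 190.9834405 ] 0.45201417306972314
```

Emit:
{"method": "apply_moves", "body": {
  "targets": [
    [25,[91,-385,10],[0,0,0]],
    [25,[91,-385,10],[0,0,0]],
    [25,[91,-385,10],[0,0,0]],
    [25,[91,-385,10],[0,0,0]],
    [25,[91,-385,10],[0,0,0]],
    [25,[91,-385,10],[0,0,0]],
    [25,[91,-385,10],[0,0,0]],
    [25,[91,-385,10],[0,0,0]],
    [25,[91,-385,10],[0,0,0]],
    [25,[91,-385,10],[0,0,0]],
    [25,[91,-385,10],[0,0,0]],
    [25,[91,-385,10],[0,0,0]],
    [25,[91,-385,-40],[0,0,0]],
    [25,[91,-385,-80],[0,0,0]],
    [25,[91,-385,-110],[0,0,0]],
    [25,[91,-385,-117],[0,0,0]],
    [25,[91,-385,-117],[0,0,0]],
    [25,[91,-385,-117],[0,0,0]]
  ]
}}

```text
time_s: 41.5
eef_pos: [571.0, -365.1, 75.6]
ee_rot: [0.0, 1.0, 0.017, 0.001]
force: [0.0, 1.2, -3.5]
grip_width: 0.455
grip_force: 63.9
```

Emit:
{"method": "apply_moves", "body": {
  "targets": [
    [25,[0,0,-3],[0,0,0]],
    [25,[0,0,-4],[0,0,0]],
    [25,[0,0,-4],[0,0,0]],
    [25,[0,0,-4],[0,0,0]]
  ]
}}

```text
time_s: 41.9
eef_pos: [571.1, -365.4, 72.3]
ee_rot: [0.0, 1.0, 0.017, 0.002]
force: [-1.4, 2.0, 5.4]
grip_width: 0.45
grip_force: 65.0
```

Emit:
{"method": "apply_moves", "body": {
  "targets": [
    [75,[0,0,0],[0,0,0]],
    [75,[0,0,0],[0,0,0]],
    [75,[0,0,0],[0,0,0]],
    [75,[0,0,0],[0,0,0]],
    [75,[0,0,40],[0,0,0]],
    [75,[0,0,80],[0,0,0]],
    [75,[0,0,130],[0,0,0]],
    [85,[-100,100,180],[0,0,0]],
    [85,[-150,300,230],[0,0,20]],
    [85,[-150,300,230],[0,0,20]],
    [85,[-150,300,230],[0,0,20]],
    [85,[-150,300,230],[0,0,20]],
    [85,[-220,600,230],[0,0,26]],
    [85,[-220,600,230],[0,0,26]],
    [85,[-220,600,230],[0,0,26]],
    [85,[-220,600,230],[0,0,26]],
    [85,[-220,600,230],[0,0,26]],
    [85,[-220,600,230],[0,0,26]],
    [85,[-220,600,230],[0,0,26]],
    [85,[-220,600,230],[0,0,26]]
  ]
}}

```text
time_s: 43.9
eef_pos: [351.1, 230.4, 300.2]
ee_rot: [-0.001, 0.97, 0.241, 0.001]
force: [-0.1, -0.1, -1.3]
grip_width: 0.994
grip_force: 0.0
```

```bash
python3 -c "
from h import *
print(ctrl.sense()['eef_pos'],ctrl.sense()['ee_rot'])
tops('w8',45,65,54)
P,R=pick((349.5,307),26.3,30); print(P); go(P+[0,0,130],R)"
```

```text
[351.13210208 230.43613046 300.16747303] [-7.86686764e-04  9.70417174e-01  2.41430627e-01  1.06863624e-03]
[81  0 30 18] 55.9 [array([388.7, 541.6]), array([16.4, 34.7]), np.float64(55.3)]
[612   0  28  44] 55.2 [array([658.8,  -6.3]), array([45.8, 30.1]), np.float64(45.0)]
[244  94  44  80] 53.4 [array([348., 308.]), array([99.1, 53.7]), np.float64(26.2)]
[350.26978832 307.38045309  13.14702225]
shift [   1.7   71.1 -157.5] rot [-18.65  35.63  -1.87]
```

Emit:
{"method": "apply_moves", "body": {
  "squeeze": 80,
  "targets": [
    [85,[1,71.5,-100],[-18.65,35.6,-1.9]],
    [85,[1,71.5,-157],[-18.65,35.6,-1.9]],
    [85,[1,71.5,-157],[-18.65,35.6,-1.9]],
    [85,[1,71.5,-157],[-18.65,35.6,-1.9]],
    [85,[1,71.5,-157],[-18.65,35.6,-1.9]],
    [85,[1,71.5,-157],[-18.65,35.6,-1.9]],
    [85,[1,71.5,-157],[-18.65,35.6,-1.9]],
    [85,[1,71.5,-157],[-18.65,35.6,-1.9]]
  ]
}}

```text
time_s: 44.75
eef_pos: [353.3, 300.1, 144.0]
ee_rot: [0.08, 0.916, 0.211, -0.331]
force: [0.2, -0.1, 0.1]
grip_width: 0.997
grip_force: 0.0
```

```bash
python3 -c "
from h import *
weigh(3)
P,R=pick((349,307.5),26.3,30); go(P,R)
tops('w9',45,65,54)"
```

```text
fz [0.2 0.6 0.5] mean 0.44 mass g -45.0 time 44.9
shift [  -3.4    7.8 -130.7] rot [0.31 0.25 0.22]
[259  59  89 111] 53.3 [array([351.8, 310.4]), array([103.2,  53.3]), np.float64(25.8)]
```

Emit:
{"method": "apply_moves", "body": {
  "targets": [
    [85,[-3.5,7.5,-30],[0,0,0]],
    [85,[-3.5,7.5,-60],[0,0,0]],
    [85,[-3.5,7.5,-60],[0,0,0]],
    [85,[-3.5,7.5,-60],[0,0,0]],
    [85,[-3.5,7.5,-60],[0,0,0]]
  ]
}}

```text
time_s: 45.45
eef_pos: [350.3, 307.9, 84.2]
ee_rot: [0.08, 0.916, 0.211, -0.332]
force: [0.5, 0.6, 0.4]
grip_width: 0.996
grip_force: 0.0
```

```bash
python3 -c "
from h import *
capture('scene');capture('scene')
P,R=pick((349,307.5),26.3,30); go(P,R)"
```

```text
shift [ -0.5   0.  -70.8] rot [0.33 0.21 0.23]
```

Emit:
{"method": "apply_moves", "body": {
  "targets": [
    [85,[0,0,-35],[0,0,0]],
    [85,[0,0,-60],[0,0,0]],
    [85,[0,0,-70],[0,0,0]],
    [85,[0,0,-70],[0,0,0]],
    [85,[0,0,-70],[0,0,0]],
    [40,[0,0,-70],[0,0,0]],
    [40,[0,0,-70],[0,0,0]],
    [40,[0,0,-70],[0,0,0]],
    [40,[0,0,-70],[0,0,0]],
    [40,[0,0,-70],[0,0,0]],
    [40,[0,0,-70],[0,0,0]],
    [40,[0,0,-70],[0,0,0]],
    [40,[0,0,-70],[0,0,0]]
  ]
}}

```text
time_s: 46.85
eef_pos: [350.4, 308.1, 13.8]
ee_rot: [0.08, 0.916, 0.211, -0.332]
force: [2.3, 1.3, 7.4]
grip_width: 0.618
grip_force: 85.2
```

Emit:
{"method": "apply_moves", "body": {
  "targets": [
    [40,[0,0,30],[0,0,0]],
    [40,[0,0,70],[0,0,0]],
    [40,[0,0,115],[0,0,0]],
    [40,[0,0,150],[0,0,0]],
    [40,[0,0,150],[0,0,0]],
    [40,[0,0,150],[0,0,0]],
    [40,[0,0,150],[0,0,0]],
    [40,[0,0,150],[0,0,0]]
  ]
}}

```text
time_s: 47.65
eef_pos: [349.2, 307.4, 161.2]
ee_rot: [0.081, 0.915, 0.211, -0.335]
force: [-0.6, 0.6, -5.3]
grip_width: 0.62
grip_force: 86.2
```

```bash
python3 -c "
from h import *
weigh(8);s=ctrl.sense();print(s['eef_pos'],s['grip_width'],s['joints'].round(2))
go((460,200,54),toolR(15,-50))
go((460,200,54),toolR(20,0))"
```

```text
fz [-4.8 -5.1 -4.5 -5.8 -5.5 -6.1 -5.1 -4.6] mean -5.18 mass g 528.0 time 48.05
[349.63410047 307.62869462 162.55188254] 0.6234310454029003 [0.47 0.66 1.26 0.   1.92 1.59]
shift [ 110.4 -107.6 -108.6] rot [ 31.94 -84.38  -8.39]
shift [ 110.4 -107.6 -108.6] rot [ 16.05 -36.78  -5.7 ]
```

The square tin weighs about 530 g, inside the either-place band on the heavier side, so it goes to its disc. I'll stand it on free bench near (447,197) first, for a precise regrasp from above.

Emit:
{"method": "apply_moves", "body": {
  "targets": [
    [40,[30,-30,30],[16,-36.8,-5.7]],
    [40,[60,-60,60],[16,-36.8,-5.7]],
    [40,[110,-107,60],[16,-36.8,-5.7]],
    [40,[110,-107,60],[16,-36.8,-5.7]],
    [40,[110,-107,60],[16,-36.8,-5.7]],
    [40,[110,-107,60],[16,-36.8,-5.7]],
    [40,[110,-107,60],[32,-84.4,-8.4]],
    [40,[110,-107,60],[32,-84.4,-8.4]],
    [40,[110,-107,60],[32,-84.4,-8.4]],
    [40,[110,-107,60],[32,-84.4,-8.4]],
    [40,[110,-107,60],[32,-84.4,-8.4]],
    [40,[110,-107,60],[32,-84.4,-8.4]],
    [40,[110,-107,60],[32,-84.4,-8.4]],
    [40,[110,-107,20],[32,-84.4,-8.4]],
    [40,[110,-107,-20],[32,-84.4,-8.4]],
    [40,[110,-107,-60],[32,-84.4,-8.4]],
    [40,[110,-107,-90],[32,-84.4,-8.4]],
    [40,[110,-107,-101],[32,-84.4,-8.4]],
    [40,[110,-107,-101],[32,-84.4,-8.4]],
    [40,[110,-107,-101],[32,-84.4,-8.4]]
  ]
}}

```text
time_s: 50.05
eef_pos: [462.0, 224.9, 155.6]
ee_rot: [-0.084, 0.893, 0.13, 0.424]
force: [-0.0, 0.1, -4.0]
grip_width: 0.618
grip_force: 87.0
```

```bash
python3 -c "
from h import *
go((460,200,60),toolR(15,-50))
print(ctrl.sense()['joints'].round(2),ctrl.sense()['force'])"
```

```text
shift [ -2.  -24.9 -95.6] rot [-2.49  0.47 -2.59]
[ 0.14  0.06  2.3   2.16  0.19 -0.67] [-0.020257    0.05767711 -3.97935454]
```

Emit:
{"method": "apply_moves", "body": {
  "targets": [
    [40,[-2,-25,0],[-2.5,0.5,-2.6]],
    [40,[-2,-25,0],[-2.5,0.5,-2.6]],
    [40,[-2,-25,0],[-2.5,0.5,-2.6]],
    [40,[-2,-25,-40],[-2.5,0.5,-2.6]],
    [40,[-2,-25,-70],[-2.5,0.5,-2.6]],
    [40,[-2,-25,-92],[-2.5,0.5,-2.6]],
    [40,[-2,-25,-97],[-2.5,0.5,-2.6]],
    [40,[-2,-25,-97],[-2.5,0.5,-2.6]],
    [40,[-2,-25,-97],[-2.5,0.5,-2.6]]
  ]
}}

```text
time_s: 50.95
eef_pos: [459.7, 199.2, 59.0]
ee_rot: [-0.055, 0.899, 0.117, 0.418]
force: [-0.0, 0.2, -4.5]
grip_width: 0.623
grip_force: 87.9
```

```bash
python3 -c "
from h import *
capture('side');go((460,200,57),toolR(15,-50))
print(ctrl.sense()['joints'].round(2),ctrl.sense()['force'])"
```

```text
shift [-0.1  0.8 -2.9] rot [0.02 0.   0.14]
[ 0.11  0.33  2.39  2.88  0.46 -1.43] [ 0.37659791  0.65577328 -5.27498914]
```

Emit:
{"method": "apply_moves", "body": {
  "targets": [
    [40,[0,0,-2],[0,0,0]],
    [40,[0,0,-2],[0,0,0]],
    [40,[0,0,-3],[0,0,0]],
    [40,[0,0,-3],[0,0,0]]
  ]
}}

```text
time_s: 51.4
eef_pos: [459.2, 198.5, 55.9]
ee_rot: [-0.054, 0.899, 0.117, 0.418]
force: [-0.3, 0.3, -4.2]
grip_width: 0.618
grip_force: 87.8
```

Emit:
{"method": "apply_moves", "body": {
  "targets": [
    [40,[0,0,-1],[0,0,0]],
    [40,[0,0,-2],[0,0,0]],
    [40,[0,0,-2],[0,0,0]]
  ]
}}

```text
time_s: 51.7
eef_pos: [459.3, 198.5, 53.7]
ee_rot: [-0.054, 0.899, 0.117, 0.418]
force: [-1.1, 0.2, -2.2]
grip_width: 0.619
grip_force: 88.0
```

Emit:
{"method": "apply_moves", "body": {
  "targets": [
    [40,[0,0,-1],[0,0,0]],
    [40,[0,0,-1],[0,0,0]]
  ]
}}

```text
time_s: 51.9
eef_pos: [459.6, 198.7, 53.7]
ee_rot: [-0.054, 0.899, 0.117, 0.42]
force: [-8.3, -2.1, 10.3]
grip_width: 0.617
grip_force: 89.3
```

Emit:
{"method": "apply_moves", "body": {
  "targets": [
    [85,[0,0,1],[0,0,0]],
    [85,[0,0,1],[0,0,0]],
    [85,[0,0,1],[0,0,0]],
    [85,[0,0,1],[0,0,0]],
    [85,[0,0,1],[0,0,0]],
    [85,[-22,-6,20],[0,0,0]],
    [85,[-45,-12,40],[0,0,0]],
    [85,[-75,-20,65],[0,0,0]],
    [85,[-75,-20,110],[0,0,0]],
    [85,[-75,-20,160],[0,0,0]],
    [85,[-75,-20,200],[0,0,0]],
    [85,[-75,-20,230],[0,0,0]],
    [85,[-75,-20,230],[0,0,0]],
    [85,[-75,-20,230],[0,0,0]]
  ]
}}

```text
time_s: 53.3
eef_pos: [375.7, 202.9, 166.5]
ee_rot: [-0.082, 0.903, 0.132, 0.401]
force: [1.1, -0.4, 0.8]
grip_width: 0.995
grip_force: 0.0
```

```bash
python3 -c "
from h import *
print(ctrl.sense()['eef_pos'],ctrl.sense()['joints'].round(2))
go((390,190,340),toolR(20,0))"
```

```text
[375.73877348 202.88588322 166.46192164] [ 0.09 -0.21  2.46  1.25  0.2   0.21]
shift [ 14.3 -12.9 173.5] rot [-17.76  45.     3.21]
```

Emit:
{"method": "apply_moves", "body": {
  "targets": [
    [85,[14,-13,60],[-17.8,45,3.2]],
    [85,[14,-13,110],[-17.8,45,3.2]],
    [85,[14,-13,160],[-17.8,45,3.2]],
    [85,[14,-13,173],[-17.8,45,3.2]],
    [85,[14,-13,173],[-17.8,45,3.2]],
    [85,[14,-13,173],[-17.8,45,3.2]],
    [85,[14,-13,173],[-17.8,45,3.2]],
    [85,[14,-13,173],[-17.8,45,3.2]],
    [85,[14,-13,173],[-17.8,45,3.2]],
    [85,[14,-13,173],[-17.8,45,3.2]]
  ]
}}

```text
time_s: 54.3
eef_pos: [390.9, 190.5, 338.0]
ee_rot: [0.001, 0.985, 0.174, -0.002]
force: [-0.4, -0.3, -0.5]
grip_width: 0.991
grip_force: 0.0
```

Run:
```python
from h import *
capture('side');print(ctrl.sense()['eef_pos'],ctrl.sense()['ee_rot'])
tops('w10',85,112,100)
go((447,197,58),toolR(15,0))
p=cv2.imread('pics/w10.png');ci=camera_info("wrist");hsv=cv2.cvtColor(p,cv2.COLOR_BGR2HSV);E=ci["extrinsics"];f=200/np.tan(np.radians(ci["vfov"]/2))
for n,c in dict(square=(501,448.7),oblong=(570,347.8)).items():
    q=(np.array([*c,10])-E[:3,3])@E[:3,:3]; u,v=int(f*q[0]/q[2]+ci["cx"]),int(f*q[1]/q[2]+ci["cy"]); print(u,v)
    yy,xx=np.mgrid[:400,:640]
    if 0<v<400 and 0<u<640: print(n,blob((hsv[...,2]<98)&(np.hypot(xx-u,yy-v)<42),ci,10,(u,v)))
```

```text
[390.41421275 190.30210766 338.28155721] [ 2.88597599e-07  9.84700006e-01  1.74257555e-01 -4.50581966e-04]
[553   0  55  19] 108.1 [array([652.6, -21.6]), array([17.8, 59.4]), np.float64(20.1)]
shift [  57.1    6.9 -280.7] rot [-0.02  0.04 -5.05]
172 10
square [ 495.5  446.8  500.7  449.2   54.9   54.5   65.2 2219.6]
256 -14
```

View pics/w10.png

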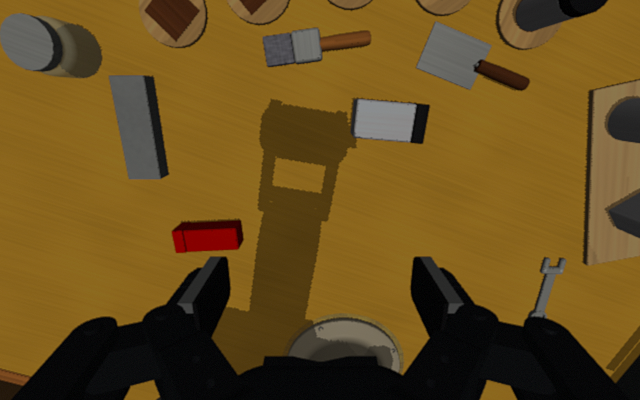

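The square tin has toppled: the arm drifted sideways near a wrist singularity during the retreat. It lies at (390,121) with its lid to the right, toward -y, and nothing else was disturbed. I'll measure it and pick again with a better-conditioned tilt.

Run:
```python
from h import *
tops('w11',45,62,54)
s=ctrl.sense();print(s['eef_pos'],s['joints'].round(2))
```

```text
[59 28 23 48] 55.4 [array([403.4, 541. ]), array([26. , 59.7]), np.float64(89.9)]
[353  98  77  46] 53.2 [array([468.9, 115.6]), array([ 53.6, 100.3]), np.float64(15.5)]
[389.60402477 189.84100584 339.09301355] [0.18 0.04 1.49 0.   1.61 1.4 ]
```

```bash
cat >> h.py <<'E'
def pickf(c,a,zc,tilt,off=15,back=22):
    R=toolR(a,tilt,180); d=np.array([np.cos(np.radians(a)),np.sin(np.radians(a)),0])
    return np.array([c[0],c[1],zc])+off*d+back*R.as_matrix()[:,2],R
E
python3 - <<'E'
from h import *
P,R=pickf((468.9,115.6),-74.5,31,50); print(P); go(P+[0,0,170],R)
go(P+[0,0,170],toolR(-74.5,0,180))
E
```

```text
[468.40481324 117.38558579  16.85867259]
shift [  78.8  -72.5 -152.2] rot [ 48.52 -24.97  79.58]
shift [  78.8  -72.5 -152.2] rot [-9.000e-02  5.000e-02  8.547e+01]
```

Emit:
{"method": "apply_moves", "body": {
  "targets": [
    [85,[79,-72,-50],[0,0,85.5]],
    [85,[79,-72,-100],[0,0,85.5]],
    [85,[79,-72,-120],[0,0,85.5]],
    [85,[79,-72,-120],[0,0,85.5]],
    [85,[79,-72,-120],[0,0,85.5]],
    [85,[79,-72,-120],[0,0,85.5]],
    [85,[79,-72,-120],[0,0,85.5]],
    [85,[79,-72,-120],[0,0,85.5]],
    [85,[79,-72,-120],[0,0,85.5]],
    [85,[79,-72,-120],[0,0,85.5]],
    [85,[79,-72,-120],[48.5,-25,79.6]],
    [85,[79,-72,-120],[48.5,-25,79.6]],
    [85,[79,-72,-120],[48.5,-25,79.6]],
    [85,[79,-72,-120],[48.5,-25,79.6]],
    [85,[79,-72,-120],[48.5,-25,79.6]],
    [85,[79,-72,-120],[48.5,-25,79.6]],
    [85,[79,-72,-150],[48.5,-25,79.6]],
    [85,[79,-72,-150],[48.5,-25,79.6]],
    [85,[79,-72,-150],[48.5,-25,79.6]],
    [85,[79,-72,-150],[48.5,-25,79.6]]
  ]
}}

```text
time_s: 56.45
eef_pos: [469.2, 118.0, 190.9]
ee_rot: [-0.334, 0.549, 0.722, 0.256]
force: [-0.2, 0.5, 0.2]
grip_width: 0.994
grip_force: 0.0
```

Run:
```python
from h import *
weigh(3)
P,R=pickf((468.9,115.6),-74.5,31,50); go(P,R); s=ctrl.sense();print(s['eef_pos'],s['joints'].round(2),s['force'].round(1))
```

```text
fz [ 0.3 -0.1  0.3] mean 0.19 mass g -19.0 time 56.6
shift [  -0.7   -0.7 -173.4] rot [0.13 0.19 0.01]
[469.14715437 118.05651269 190.27545521] [-0.38  0.45  1.63  0.66  1.66 -0.8 ] [0.5 0.  0.3]
```

Emit:
{"method": "apply_moves", "body": {
  "targets": [
    [85,[-0.7,-0.7,-45],[0,0,0]],
    [85,[-0.7,-0.7,-90],[0,0,0]],
    [85,[-0.7,-0.7,-135],[0,0,0]],
    [85,[-0.7,-0.7,-160],[0,0,0]],
    [85,[-0.7,-0.7,-172],[0,0,0]],
    [85,[-0.7,-0.7,-172],[0,0,0]],
    [85,[-0.7,-0.7,-172],[0,0,0]],
    [40,[-0.7,-0.7,-172],[0,0,0]],
    [40,[-0.7,-0.7,-172],[0,0,0]],
    [40,[-0.7,-0.7,-172],[0,0,0]],
    [40,[-0.7,-0.7,-172],[0,0,0]],
    [40,[-0.7,-0.7,-172],[0,0,0]],
    [40,[-0.7,-0.7,-172],[0,0,0]],
    [40,[-0.7,-0.7,-172],[0,0,0]],
    [40,[-0.7,-0.7,-172],[0,0,0]]
  ]
}}

```text
time_s: 58.1
eef_pos: [468.7, 116.9, 18.3]
ee_rot: [-0.335, 0.549, 0.722, 0.256]
force: [-0.8, -3.0, 7.0]
grip_width: 0.618
grip_force: 84.4
```

Emit:
{"method": "apply_moves", "body": {
  "targets": [
    [40,[0,0,30],[0,0,0]],
    [40,[0,0,75],[0,0,0]],
    [40,[0,0,120],[0,0,0]],
    [40,[0,0,165],[0,0,0]],
    [40,[0,0,200],[0,0,0]],
    [40,[0,0,200],[0,0,0]],
    [40,[0,0,200],[0,0,0]],
    [40,[0,0,200],[0,0,0]],
    [40,[0,0,200],[0,0,0]]
  ]
}}

```text
time_s: 59.0
eef_pos: [467.8, 117.3, 215.9]
ee_rot: [-0.337, 0.549, 0.721, 0.255]
force: [-0.5, 0.9, -5.1]
grip_width: 0.618
grip_force: 86.0
```

Run:
```python
from h import *
weigh(14); s=ctrl.sense();print(s['eef_pos'],s['joints'].round(2),s['grip_width'])
go((501,449,130),toolR(65.4,-40,180));go((480,300,250),toolR(-5,0,180)); go((480,300,250),toolR(65.4,0,180))
```

```text
fz [-5.  -5.8 -4.4 -5.4 -5.3 -5.  -5.9 -4.9 -4.1 -5.  -4.5 -5.7 -5.3 -5.1] mean -5.09 mass g 519.0 time 59.7
[468.25218558 117.15967529 217.24660425] [-0.38  0.42  1.6   0.66  1.71 -0.76] 0.6186722901464384
shift [ 32.7 331.8 -87.2] rot [  -8.85 -110.28  104.1 ]
shift [ 11.7 182.8  32.8] rot [-33.89 -40.66  64.85]
shift [ 11.7 182.8  32.8] rot [ -5.13 -63.62 128.85]
```

Repeat weighing gives about 520 g, which confirms the disc is allowed. I'll stand it up over disc_square, where the arm is better conditioned.

Emit:
{"method": "apply_moves", "body": {
  "targets": [
    [40,[0,30,30],[-33.9,-40.7,64.8]],
    [40,[5,70,50],[-33.9,-40.7,64.8]],
    [40,[10,110,50],[-33.9,-40.7,64.8]],
    [40,[12,150,50],[-33.9,-40.7,64.8]],
    [40,[12,183,50],[-33.9,-40.7,64.8]],
    [40,[12,183,50],[-33.9,-40.7,64.8]],
    [40,[12,183,50],[-33.9,-40.7,64.8]],
    [40,[12,183,50],[-33.9,-40.7,64.8]],
    [40,[12,183,50],[-33.9,-40.7,64.8]],
    [40,[12,183,50],[-33.9,-40.7,64.8]],
    [40,[12,183,50],[-33.9,-40.7,64.8]],
    [40,[12,183,50],[-33.9,-40.7,64.8]],
    [40,[12,183,50],[-33.9,-40.7,64.8]]
  ]
}}

```text
time_s: 61.0
eef_pos: [480.4, 299.7, 266.9]
ee_rot: [-0.001, 0.045, 0.999, 0.001]
force: [-0.2, 0.6, -5.6]
grip_width: 0.619
grip_force: 86.5
```

Run:
```python
from h import *
s=ctrl.sense();print(s['eef_pos'],s['joints'].round(2),s['grip_width'])
go((505,457,220),toolR(65.4,0,180)); go((505,457,220),toolR(65.4,-40,180))
```

```text
[480.43679701 299.73444648 266.88984537] [ 0.35  0.37  1.27  0.    1.5  -1.13] 0.6185822101912296
shift [ 24.6 157.3 -46.9] rot [-2.000e-02 -1.100e-01  7.059e+01]
shift [ 24.6 157.3 -46.9] rot [ 21.33 -36.92  67.51]
```

Emit:
{"method": "apply_moves", "body": {
  "targets": [
    [40,[10,40,0],[0,0,70.6]],
    [40,[15,80,0],[0,0,70.6]],
    [40,[20,120,-20],[0,0,70.6]],
    [40,[24.5,157,-40],[0,0,70.6]],
    [40,[24.5,157,-47],[0,0,70.6]],
    [40,[24.5,157,-47],[0,0,70.6]],
    [40,[24.5,157,-47],[0,0,70.6]],
    [40,[24.5,157,-47],[0,0,70.6]],
    [40,[24.5,157,-47],[0,0,70.6]],
    [40,[24.5,157,-47],[21.3,-36.9,67.5]],
    [40,[24.5,157,-47],[21.3,-36.9,67.5]],
    [40,[24.5,157,-47],[21.3,-36.9,67.5]],
    [40,[24.5,157,-47],[21.3,-36.9,67.5]],
    [40,[24.5,157,-47],[21.3,-36.9,67.5]],
    [40,[24.5,157,-47],[21.3,-36.9,67.5]],
    [40,[24.5,157,-47],[21.3,-36.9,67.5]],
    [40,[24.5,157,-47],[21.3,-36.9,67.5]],
    [40,[24.5,157,-47],[21.3,-36.9,67.5]]
  ]
}}

```text
time_s: 62.8
eef_pos: [505.1, 457.7, 220.6]
ee_rot: [0.289, -0.509, 0.79, 0.184]
force: [-0.2, 0.5, -5.7]
grip_width: 0.617
grip_force: 87.9
```

Run:
```python
from h import *
capture('side');s=ctrl.sense();print(s['eef_pos'],s['joints'].round(2),s['grip_width'])
go((504.7,456.8,64),toolR(65.4,-40,180))
```

```text
[504.93978782 457.72811388 220.51455581] [ 0.38  0.36  1.59  0.69  0.78 -2.73] 0.6222895860645915
shift [  -0.2   -0.9 -156.5] rot [-0.01  0.17 -0.13]
```

Emit:
{"method": "apply_moves", "body": {
  "targets": [
    [40,[-0.2,-0.9,-40],[0,0,0]],
    [40,[-0.2,-0.9,-80],[0,0,0]],
    [40,[-0.2,-0.9,-120],[0,0,0]],
    [40,[-0.2,-0.9,-145],[0,0,0]],
    [40,[-0.2,-0.9,-152],[0,0,0]],
    [40,[-0.2,-0.9,-152],[0,0,0]],
    [40,[-0.2,-0.9,-152],[0,0,0]],
    [40,[-0.2,-0.9,-152],[0,0,0]]
  ]
}}

```text
time_s: 63.65
eef_pos: [509.9, 475.7, 89.6]
ee_rot: [0.271, -0.503, 0.803, 0.17]
force: [1.0, 1.0, -5.0]
grip_width: 0.621
grip_force: 87.6
```

Run:
```python
from h import *
s=ctrl.sense();print(s['eef_pos'],s['joints'].round(2),s['grip_width'],s['force'])
go((504.7,456.8,58.2),toolR(65.4,-40,180))
```

```text
[509.87195775 475.69065724  89.58045409] [ 0.42  0.56  1.64  0.81  0.57 -2.88] 0.6213764456519136 [ 1.03445221  1.02453837 -5.012316  ]
shift [ -5.2 -18.9 -31.4] rot [ 2.39 -1.13  1.23]
```

Joint 6 hit its limit. I'll raise, use a more radial heading (35°), and fix the yaw with the top regrasp.

Run:
```python
from h import *
go((508,454,180),toolR(35,-40,180))
```

```text
shift [ -1.9 -21.7  90.4] rot [  2.04  -1.73 -29.16]
```

Emit:
{"method": "apply_moves", "body": {
  "targets": [
    [40,[-2,-22,40],[0,0,0]],
    [40,[-2,-22,80],[2,-1.7,-29.2]],
    [40,[-2,-22,90],[2,-1.7,-29.2]],
    [40,[-2,-22,90],[2,-1.7,-29.2]],
    [40,[-2,-22,90],[2,-1.7,-29.2]],
    [40,[-2,-22,90],[2,-1.7,-29.2]],
    [40,[-2,-22,90],[2,-1.7,-29.2]],
    [40,[-2,-22,90],[2,-1.7,-29.2]],
    [40,[-2,-22,90],[2,-1.7,-29.2]]
  ]
}}

```text
time_s: 64.55
eef_pos: [507.6, 453.2, 178.2]
ee_rot: [0.325, -0.283, 0.897, 0.103]
force: [-0.5, -0.4, -4.6]
grip_width: 0.618
grip_force: 88.5
```

Run:
```python
from h import *
capture('side');s=ctrl.sense();print(s['eef_pos'],s['joints'].round(2),s['force'])
go((508,454,64),toolR(35,-40,180))
```

```text
[507.6380181  453.14787714 178.06691708] [ 0.54  0.37  1.69  0.13  0.39 -1.74] [-0.55722842 -0.20334622 -4.88453055]
shift [   0.4    0.9 -114.1] rot [ 0.05 -0.18 -0.01]
```

Emit:
{"method": "apply_moves", "body": {
  "targets": [
    [40,[0.4,0.9,-40],[0,0,0]],
    [40,[0.4,0.9,-80],[0,0,0]],
    [40,[0.4,0.9,-105],[0,0,0]],
    [40,[0.4,0.9,-112],[0,0,0]],
    [40,[0.4,0.9,-112],[0,0,0]],
    [40,[0.4,0.9,-112],[0,0,0]],
    [40,[0.4,0.9,-112],[0,0,0]]
  ]
}}

```text
time_s: 65.3
eef_pos: [508.3, 454.7, 67.2]
ee_rot: [0.326, -0.282, 0.896, 0.103]
force: [0.2, 0.6, -5.3]
grip_width: 0.623
grip_force: 88.1
```

Run:
```python
from h import *
s=ctrl.sense();print(s['eef_pos'],s['joints'].round(2),s['force'])
go((508,454,60),toolR(35,-40,180))
```

```text
[508.3304197  454.6761502   67.24777355] [ 0.54  0.54  1.77  0.34  0.14 -1.97] [ 0.1736067  0.5898214 -5.2922618]
shift [-0.3 -0.7 -7.2] rot [-0.02 -0.08  0.02]
```

Emit:
{"method": "apply_moves", "body": {
  "targets": [
    [40,[0,0,-3],[0,0,0]],
    [40,[0,0,-5],[0,0,0]],
    [40,[0,0,-5],[0,0,0]],
    [40,[0,0,-5],[0,0,0]]
  ]
}}

```text
time_s: 65.7
eef_pos: [507.7, 454.5, 61.0]
ee_rot: [0.325, -0.282, 0.897, 0.103]
force: [-1.1, -0.9, -4.6]
grip_width: 0.617
grip_force: 88.1
```

Emit:
{"method": "apply_moves", "body": {
  "targets": [
    [40,[0,0,-1.5],[0,0,0]],
    [40,[0,0,-1.5],[0,0,0]],
    [40,[0,0,-1.5],[0,0,0]]
  ]
}}

```text
time_s: 66.0
eef_pos: [507.6, 454.5, 59.4]
ee_rot: [0.325, -0.282, 0.897, 0.103]
force: [-0.8, -0.6, -4.0]
grip_width: 0.616
grip_force: 88.1
```

Emit:
{"method": "apply_moves", "body": {
  "targets": [
    [40,[0,0,-1.5],[0,0,0]],
    [40,[0,0,-1.5],[0,0,0]],
    [40,[0,0,-1.5],[0,0,0]]
  ]
}}

```text
time_s: 66.3
eef_pos: [508.0, 454.7, 58.5]
ee_rot: [0.325, -0.282, 0.897, 0.103]
force: [-0.3, -0.7, -1.2]
grip_width: 0.62
grip_force: 88.4
```

Emit:
{"method": "apply_moves", "body": {
  "targets": [
    [40,[0,0,-0.8],[0,0,0]],
    [40,[0,0,-0.8],[0,0,0]],
    [85,[0,0,0],[0,0,0]],
    [85,[0,0,0],[0,0,0]],
    [85,[0,0,0],[0,0,0]],
    [85,[0,0,0],[0,0,0]],
    [85,[-2,-1.5,3],[0,0,0]],
    [85,[-4,-3,6],[0,0,0]],
    [85,[-6,-4.5,9],[0,0,0]],
    [85,[-8,-6,12],[0,0,0]],
    [85,[-8,-6,12],[0,0,0]]
  ]
}}

```text
time_s: 67.4
eef_pos: [499.6, 448.5, 70.6]
ee_rot: [0.325, -0.282, 0.897, 0.103]
force: [0.3, -0.1, -0.1]
grip_width: 0.994
grip_force: 0.0
```

Run:
```python
from h import *
s=ctrl.sense();print(s['eef_pos'],s['joints'].round(2),s['force'])
go((508-8,454.7-6,70.5),toolR(35,-40,180))
```

```text
[499.59493861 448.48401968  70.62530869] [ 0.54  0.52  1.8   0.36  0.13 -1.99] [ 0.27236833 -0.077948   -0.12703805]
shift [ 0.4  0.2 -0.1] rot [ 0.   -0.14  0.02]
```

Tracking well. I continue the retreat in small steps.

Emit:
{"method": "apply_moves", "body": {
  "targets": [
    [85,[-3,-2,4],[0,0,0]],
    [85,[-6,-4,8],[0,0,0]],
    [85,[-9,-6,12],[0,0,0]],
    [85,[-12,-8,16],[0,0,0]],
    [85,[-15,-10,20],[0,0,0]],
    [85,[-18,-12,24],[0,0,0]],
    [85,[-21,-14.5,29],[0,0,0]],
    [85,[-24,-17,34],[0,0,0]],
    [85,[-27,-19,39],[0,0,0]],
    [85,[-30,-21,44],[0,0,0]],
    [85,[-33,-23,48],[0,0,0]],
    [85,[-36,-25,52],[0,0,0]],
    [85,[-39,-27,56],[0,0,0]],
    [85,[-42,-29,60],[0,0,0]]
  ]
}}

```text
time_s: 68.8
eef_pos: [457.4, 419.3, 130.3]
ee_rot: [0.325, -0.282, 0.897, 0.103]
force: [-0.5, -0.4, 0.3]
grip_width: 0.994
grip_force: 0.0
```

Run:
```python
from h import *
s=ctrl.sense();print(s['eef_pos'],s['joints'].round(2),s['force'])
go((500-42,448.7-29,130.5),toolR(35,-40,180))
```

```text
[457.3811053  419.34525531 130.27855666] [ 0.53  0.32  1.91  0.24  0.22 -1.87] [-0.50743328 -0.40908788  0.26972145]
shift [0.6 0.4 0.2] rot [ 0.03 -0.18  0.02]
```

Emit:
{"method": "apply_moves", "body": {
  "targets": [
    [85,[0,0,40],[0,0,0]],
    [85,[0,0,90],[0,0,0]],
    [85,[0,0,140],[0,0,0]],
    [85,[0,0,190],[-23,32.8,0]],
    [85,[0,0,200],[-23,32.8,0]],
    [85,[0,0,200],[-23,32.8,0]],
    [85,[0,0,200],[-23,32.8,0]],
    [85,[0,0,200],[-23,32.8,0]],
    [85,[0,0,200],[-23,32.8,0]],
    [85,[0,0,200],[-23,32.8,0]],
    [85,[0,0,200],[-23,32.8,0]],
    [85,[0,0,200],[-23,32.8,0]]
  ]
}}

```text
time_s: 70.0
eef_pos: [457.2, 419.3, 330.6]
ee_rot: [-0.001, -0.3, 0.954, -0.0]
force: [-0.6, -0.0, -0.5]
grip_width: 0.993
grip_force: 0.0
```

Run:
```python
from h import *
capture('side');s=ctrl.sense();print(s['eef_pos'],s['ee_rot'],s['joints'].round(2))
tops('w12',100,120,110)
```

```text
[457.14114149 419.28471961 330.75747552] [-1.08402594e-03 -3.00242599e-01  9.53862238e-01 -1.94822111e-04] [ 0.55  0.5   0.92  0.    1.72 -1.63]
[299 183  43  41] 109.8 [array([498.6, 449.2]), array([54.2, 53.7]), np.float64(35.0)]
```

View pics/w12.png

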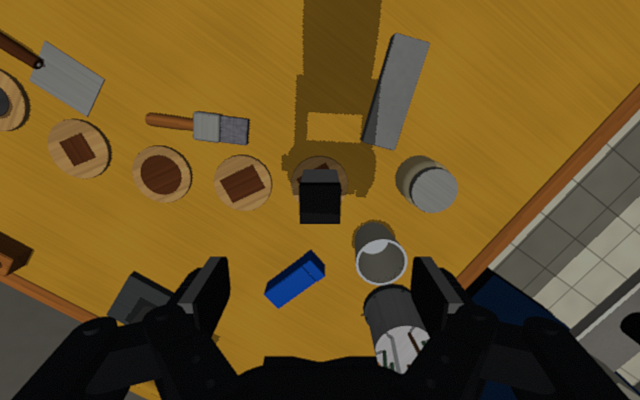

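The square tin stands lid up on its disc at (320,195), measured at (498.6,449.2) with 35° yaw. I'll check this flipped view for camera bias using the other inlays.

Run:
```python
from h import *
p=cv2.imread('pics/w12.png');ci=camera_info("wrist");hsv=cv2.cvtColor(p,cv2.COLOR_BGR2HSV);yy,xx=np.mgrid[:400,:640]
for n,(u,v) in dict(oblong=(243,183),round=(164,174),small=(78,149)).items(): print(n,blob((hsv[...,2]<98)&(np.hypot(xx-u,yy-v)<32),ci,10,(u,v)))
go((498.6,449.2,68),toolR(35,0,180))
```

```text
oblong [ 569.7  348.1  569.7  348.    41.6   59.6   60.3 2333.6]
round [ 630.7  235.5  630.6  235.7   62.7   62.1   75.3 2999. ]
small [ 668.1  112.8  668.1  113.    40.1   40.1   56.7 1472.5]
shift [  41.4   29.9 -262.7] rot [ 0.06 -0.12  0.05]
```

The views agree to 0.3 mm. Next: top grasp, lift slightly, turn 30.3°, shift (+2.4,-0.4).

Emit:
{"method": "apply_moves", "body": {
  "squeeze": 60,
  "targets": [
    [85,[41.4,30,-50],[0,0,0]],
    [85,[41.4,30,-100],[0,0,0]],
    [85,[41.4,30,-140],[0,0,0]],
    [85,[41.4,30,-150],[0,0,0]],
    [85,[41.4,30,-150],[0,0,0]],
    [85,[41.4,30,-200],[0,0,0]],
    [85,[41.4,30,-240],[0,0,0]],
    [85,[41.4,30,-262.5],[0,0,0]],
    [85,[41.4,30,-262.5],[0,0,0]],
    [85,[41.4,30,-262.5],[0,0,0]],
    [85,[41.4,30,-262.5],[0,0,0]],
    [40,[41.4,30,-262.5],[0,0,0]],
    [40,[41.4,30,-262.5],[0,0,0]],
    [40,[41.4,30,-262.5],[0,0,0]],
    [40,[41.4,30,-262.5],[0,0,0]],
    [40,[41.4,30,-262.5],[0,0,0]],
    [40,[41.4,30,-262.5],[0,0,0]]
  ]
}}

```text
time_s: 71.8
eef_pos: [499.7, 449.6, 68.9]
ee_rot: [-0.001, -0.3, 0.954, -0.0]
force: [-0.4, -2.4, 7.5]
grip_width: 0.611
grip_force: 64.5
```

Emit:
{"method": "apply_moves", "body": {
  "targets": [
    [40,[0,0,10],[0,0,0]],
    [40,[0,0,20],[0,0,0]],
    [40,[2.4,-0.4,20],[0,0,30.3]],
    [40,[2.4,-0.4,20],[0,0,30.3]],
    [40,[2.4,-0.4,20],[0,0,30.3]],
    [40,[2.4,-0.4,20],[0,0,30.3]],
    [40,[2.4,-0.4,20],[0,0,30.3]],
    [40,[2.4,-0.4,20],[0,0,30.3]],
    [40,[2.4,-0.4,20],[0,0,30.3]],
    [40,[2.4,-0.4,10],[0,0,30.3]],
    [40,[2.4,-0.4,4],[0,0,30.3]],
    [40,[2.4,-0.4,1],[0,0,30.3]],
    [40,[2.4,-0.4,1],[0,0,30.3]],
    [40,[2.4,-0.4,1],[0,0,30.3]],
    [40,[2.4,-0.4,1],[0,0,30.3]]
  ]
}}

```text
time_s: 73.3
eef_pos: [501.3, 449.1, 69.0]
ee_rot: [-0.002, -0.539, 0.842, -0.001]
force: [-3.1, -1.7, 5.3]
grip_width: 0.62
grip_force: 65.6
```

Run:
```python
from h import *
capture('side');s=ctrl.sense();print(s['eef_pos'],s['force'],s['grip_width'])
go((501,448.8,68.5),toolR(65.3,0,180))
```

```text
[501.34931578 449.12805824  68.92805974] [-3.65714404 -2.39503172  5.59561554] 0.616646557776793
shift [-0.3 -0.3 -0.4] rot [ 0.19 -0.12  0.06]
```

Down and touching. Release, raise and check.

Emit:
{"method": "apply_moves", "body": {
  "targets": [
    [85,[0,0,0],[0,0,0]],
    [85,[0,0,0],[0,0,0]],
    [85,[0,0,0],[0,0,0]],
    [85,[0,0,0],[0,0,0]],
    [85,[0,0,20],[0,0,0]],
    [85,[0,0,50],[0,0,0]],
    [85,[0,0,90],[0,0,0]],
    [85,[0,0,140],[0,0,0]],
    [85,[-40,-30,200],[0,0,-30]],
    [85,[-40,-30,260],[0,0,-30]],
    [85,[-40,-30,260],[0,0,-30]],
    [85,[-40,-30,260],[0,0,-30]],
    [85,[-40,-30,260],[0,0,-30]],
    [85,[-40,-30,260],[0,0,-30]],
    [85,[-40,-30,260],[0,0,-30]]
  ]
}}

```text
time_s: 74.85
eef_pos: [461.4, 419.1, 327.3]
ee_rot: [-0.003, -0.303, 0.953, -0.001]
force: [0.2, -0.1, -0.3]
grip_width: 0.994
grip_force: 0.0
```

Run:
```python
from h import *
capture('side');print(ctrl.sense()['eef_pos'])
tops('w13',100,120,110)
p,d=capture('scene');cv2.imwrite('pics/s6.png',p)
```

```text
[461.43195693 419.1023722  327.51676724]
[294 176  56  55] 109.8 [array([500.8, 449.7]), array([55.4, 54.4]), np.float64(65.3)]
```

View pics/s6.png

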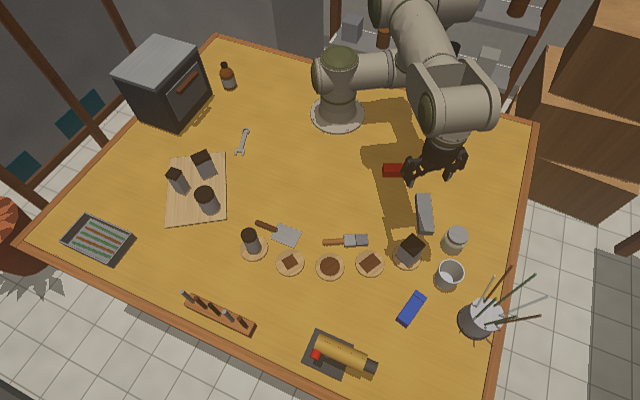

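All tins are standing: three on the board around (190,185), the slim tin on its disc (250,240) and the square tin on its disc (410,250), within 1 mm and squared up. One numeric check of the board before handing in.

Run:
```python
from h import *
p,W=shot('scene','s7');z=W[...,2]
for n,(u0,u1,v0,v1) in dict(small=(160,190,160,195),obl=(188,220,145,180),rnd=(190,225,180,218),slim=(236,265,225,256)).items():
    zz=z[v0:v1,u0:u1];q=W[v0:v1,u0:u1][zz>95]; r=cv2.minAreaRect(q[:,:2].astype(np.float32)); print(n,np.median(q[:,2]).round(),np.round(r[0]),np.round(r[1]),'board', np.round(np.array([[.84,.54],[-.54,.84]])@(np.array(r[0])-[545,-324.5])))
```

```text
small 112.0 [ 574. -362.] [41. 42.] board [  5. -47.]
obl 109.0 [ 476. -321.] [50. 59.] board [-56.  40.]
rnd 101.0 [ 598. -228.] [63. 61.] board [96. 52.]
slim 109.0 [673. -15.] [45. 47.] board [274. 191.]
```

```bash
python3 -c "
from rig import ctrl
print(ctrl.finish_job())"
```

```text
the job is handed in; nothing more can be done
None
```

I weighed all five tins, put them away standing lid up, and handed the job in: round (about 290 g), oblong and small (about 410 g each) are on the refill board, slim (about 620 g) and square (about 520 g, either place allowed) are on their own discs within about 1 mm, and the square tin toppled once on the way and was stood up again.

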